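# Mount settlement plates on their carrier and lock the slotted cams

## Task

With the large flat screwdriver from the stand, drop its blade into the slots and turn the cams of as many blocks as there are loose settlement plates anticlockwise, out of the way; then mount each plate on a block of its own on the white carrier, its far end slid in under the steel lip up to the stop, lying flat and flush with the block's sides. Lock every mounted plate by turning its cam clockwise with the screwdriver until the tongue lies fully over the plate. Turn cams with the screwdriver only, never with the fingers, stand it back in its stand at the end, and do not disturb the other things on the bench.

Things in the scene. Friction and masses are not known exactly. Their poses are not given: they have to be found in the camera images.
- plate_0: settlement plate of light grey PVC, 80 x 56 x 12 mm (its x, y, z), about 80 g, five fine score lines along x on its upper face, lying loose on the bench at first; origin: centre of its underside. All plates are alike, and end for end the same. It may be absent (None)
- plate_1: settlement plate of light grey PVC, 80 x 56 x 12 mm (its x, y, z), about 80 g, five fine score lines along x on its upper face, lying loose on the bench at first; origin: centre of its underside. All plates are alike, and end for end the same. It may be absent (None)
- plate_2: settlement plate of light grey PVC, 80 x 56 x 12 mm (its x, y, z), about 80 g, five fine score lines along x on its upper face, lying loose on the bench at first; origin: centre of its underside. All plates are alike, and end for end the same. It may be absent (None)
- carrier: white carrier board, 150 x 350 x 16 mm, fixed to the bench; origin on the bench below the middle block; x points away from the robot, y left along its length. It spans x = -0.091 to 0.059. On it: three low grey blocks (y = 0.125, 0, -0.125), each with a steel stop and lip at its far end and a cam on a pillar (radius 9 mm, at x = -0.070) before its near end
- block_0 (a point): top centre of the left block, 20 mm above the bench, axes as the carrier's; a well seated plate has its origin here. Top 80 x 56 mm (x, y), 4 mm high. Stop face at x = +41.5 mm; from it a lip (44 mm wide) overhangs back to x = +34 mm, its underside 14.5 and top 18.5 mm above this point. Set the plate down about 10 mm too near (12 mm at most, for the cam head), then slide it in under the lip
- block_1 (a point): top centre of the middle block, 20 mm above the bench, axes as the carrier's; a well seated plate has its origin here. Top 80 x 56 mm (x, y), 4 mm high. Stop face at x = +41.5 mm; from it a lip (44 mm wide) overhangs back to x = +34 mm, its underside 14.5 and top 18.5 mm above this point. Set the plate down about 10 mm too near (12 mm at most, for the cam head), then slide it in under the lip
- block_2 (a point): top centre of the right block, 20 mm above the bench, axes as the carrier's; a well seated plate has its origin here. Top 80 x 56 mm (x, y), 4 mm high. Stop face at x = +41.5 mm; from it a lip (44 mm wide) overhangs back to x = +34 mm, its underside 14.5 and top 18.5 mm above this point. Set the plate down about 10 mm too near (12 mm at most, for the cam head), then slide it in under the lip
- slot_0 (a point): middle of the slot in the left cam: turning steel head, 28 mm diameter, a straight slot right across its top, 6 mm wide and deep, bevelled; under it a tongue 13 mm wide reaching 42 mm from the axis, 2 mm above a seated plate. The point: on the axis at the slot's floor, 40 mm above the bench (head top at 46 mm); x along the tongue; the slot runs along x too; z up
- slot_1 (a point): middle of the slot in the middle cam: turning steel head, 28 mm diameter, a straight slot right across its top, 6 mm wide and deep, bevelled; under it a tongue 13 mm wide reaching 42 mm from the axis, 2 mm above a seated plate. The point: on the axis at the slot's floor, 40 mm above the bench (head top at 46 mm); x along the tongue; the slot runs along x too; z up
- slot_2 (a point): middle of the slot in the right cam: turning steel head, 28 mm diameter, a straight slot right across its top, 6 mm wide and deep, bevelled; under it a tongue 13 mm wide reaching 42 mm from the axis, 2 mm above a seated plate. The point: on the axis at the slot's floor, 40 mm above the bench (head top at 46 mm); x along the tongue; the slot runs along x too; z up
- cam_0 (a joint): angle of the left cam, growing clockwise seen from above. 0 (end stop): open, tongue along the carrier's +y; below 0.3 a plate set down 10 mm short clears it; 1.571 (end stop): locked, tongue along the carrier's +x over the plate's near end. Starts between 0.6 and 1.5, in the way; takes about 0.05 N m to turn, stays where it is left
- cam_1 (a joint): angle of the middle cam, growing clockwise seen from above. 0 (end stop): open, tongue along the carrier's +y; below 0.3 a plate set down 10 mm short clears it; 1.571 (end stop): locked, tongue along the carrier's +x over the plate's near end. Starts between 0.6 and 1.5, in the way; takes about 0.05 N m to turn, stays where it is left
- cam_2 (a joint): angle of the right cam, growing clockwise seen from above. 0 (end stop): open, tongue along the carrier's +y; below 0.3 a plate set down 10 mm short clears it; 1.571 (end stop): locked, tongue along the carrier's +x over the plate's near end. Starts between 0.6 and 1.5, in the way; takes about 0.05 N m to turn, stays where it is left
- driver: large flat screwdriver, square orange handle, 142 mm long, about 130 g, standing blade down in its stand. Origin: middle of the blade's tip; z up the shank to the handle, x along the blade's width. Blade 18 mm wide (x), 3 mm thick (y), 14 mm long; shank 10 mm thick; round collar, 36 mm diameter, from z = 0.058 to 0.064; handle 27 x 27 mm, its flats parallel to x and y, from z = 0.064 to 0.138
- stand_mouth (a point): centre of the mouth of the fixed round white stand (60 mm diameter, 75 mm high, on a steel foot of 76 mm diameter). Its bore is 28 mm wide, bottom 8 mm above the bench. The driver stands in it with its collar on the rim, the tip 58 mm below this point
- wash_bottle: white wash bottle with red cap, 210 mm tall, standing behind the carrier; a bystander. Origin: centre of its underside
- small_screwdriver: small red screwdriver, 173 mm long, lying at the bench's front edge; too small for these slots; a bystander. Origin: middle of its length, on the bench
- tape_roll: roll of tan tape, 104 mm across, lying at the far left; a bystander. Origin: centre of its underside
There are look-alikes about, which are no part of the job. What is meant by the part that bears stand_mouth is not pink, and is the larger of those in its own colour.

How it is judged:
By the outcome, as a careful person would: the job done as asked, in the order asked, and still so for the second after the job is handed in, with the robot touching nothing.
Of plate_0, plate_1, plate_2 only 2 to 3 are there at a start; the rules pass over those that are not, and their reading is None.
At some moment in a run one of plate_0, plate_1, plate_2 may be knocked a few centimetres aside while the robot is not near it.
It also fails if it takes over 210 s, if anything falls off the work surface, if the arm or the gripper's body presses on something with over 40 N, if the wrist force passes 120 N, or if a joint passes its speed limit or range.

## Robot

A 7-joint arm with a two-finger parallel gripper is mounted at the origin on a cart in front of the work surface, level with it; the furniture and walls round the work are solid. World frame = base frame: x ahead of the robot, y to its left, z up, the work surface at z = 0. Lengths are in m, angles in rad, forces in N, time in s.
With the tool pointing down it reaches from about 0.4 to 0.85 m from the base axis. Payload 10.4 kg.
Tool frame: the origin (TCP) lies on the centre line of the jaws, within the pads' length; the fingertips stand 14 mm ahead of it and the grasp point (between the pads) lies 5 mm behind it (manip.tip_reach is the distance from the TCP to the fingertips, in m); z points along the fingers, y is the line along which they close (so a half turn about z gives the same grasp; the last joint's range is limited). The gripper opens to 85 mm and grips with 20 to 120 N. Pads are 22 mm wide; open, the fingers measure 114 mm over their backs; the gripper's body (76 mm by 85 mm) begins 54 mm behind the grasp point. The pads swing forward as they close: fully open they stand 13 mm farther back than shut.
Start: joints at [-1.215, 0.332, -0.065, 1.46, 0.022, 1.35, -0.088], TCP at [0.231, 0.581, 0.245] pointing down, gripper open.
Joint ranges: [-2.6, 2.6], [-0.5, 2.12], [-1.47, 1.34], [0.16, 2.42], [-1.27, 4.41], [0.06, 2.06], [-2.6, 2.6]. Speed limits (rad/s): [2.22, 2.22, 2.79, 2.79, 3.14, 3.14, 3.14].

## Interface

Orientations are given as a unit quaternion [x, y, z, w].
In Python, from workcell import manip gives the robot as it stands.
- The arm moves only by the shell command python3 -m pendant 'ROWS' [FORCE]. ROWS is JSON, a list of rows, each a list of 7 numbers: the shift along the tool's x, y, z in units of 50 mm (1.0 is 50 mm), then the turn, a rotation vector about the tool's x, y, z in units of 8 degrees (1.0 is 8 degrees), then the opening, from -1 (shut) to 1 (fully open), so that 0 is half open. In form: [[dx, dy, dz, ax, ay, az, jaw], ...]. A call has exactly 10 rows; each row is the pose to reach, as a shift and turn from the pose commanded when the call began, along the tool's axes at that moment; what a row does not reach only later rows make up. A row lasts 1/8 s, in which the tool goes at most 62.5 mm and 10.7 degrees, less where a joint would pass 70% of its speed; a pose out of reach is approached as far as the arm can. A call with a gripper value outside its range is refused whole. The fingers move at their own pace and stop on an object; FORCE is the grip in N (left out, the last holds). Time passes only in rows, so rows that repeat a pose let the fingers close, or fill a call up. It gives the time, the measured TCP pose, the force, the opening and the grip force at its end, in the units of the state.
- manip.get_obs(): the state, without advancing time (a new reading comes with each control period).
- manip.camera(name): name is "scene" or "top" or "wrist"; returns (picture, depth): 420x560x3 uint8, red, green, blue; 420x560 float32, m along the optical axis (not along the pixel's ray), 0 where there is no reading.
- manip.get_calibration(name): a dict with "fx", "fy", "cx", "cy" (pixels), "xyz" and "orientation" of the camera in the world. Camera axes: x right, y up, looking along -z (the intrinsics and any distortion apply to the point x, -y, -z); pixel columns grow to the right and rows downward; lengths in m; the calibration is good to about 2 mm. A picture is of the moment at which its call begins: read the wrist's pose just before it. get_calibration takes no time and is no camera call; for the wrist camera it gives the pose at the moment of the call.
- manip.hand_in(): hands the job in; it is judged then, once.
Trained networks look in the newest picture that a camera, given by its name, has taken for a name from the list of things; names that differ only in an ending like _2 or _b are one class to them, and where a whole thing is asked for, a point or a joint stands for the part that bears it (a point fixed in the world has none). Each returns a list of dicts, best first, with "p" (0 to 1); they miss things now and then, are a little off and sometimes report something else, mostly with a low value. They report only what shows in the picture. A call takes as long as a camera call. They do not tell look-alikes from the thing itself.
- manip.find_in(thing, camera): "box" ([left, top, right, bottom] in pixels, round what is visible of it).
- manip.trace(thing, camera): "pixels" (420x560 bool, what is visible of it) and "box" ([left, top, right, bottom] in pixels, round what is visible of it).
- manip.tip_of(thing, camera): "pixel" ([column, row] in pixels: a listed point, or the origin of a listed thing).
The state is a dict: "clock": time; "joint_pos": joint angles; "joint_velocities": joint speeds; "tau": joint torques, N m; "position": TCP position; "ee_rot": TCP orientation; "ft_force": force on the tool from outside, world axes, zero at the start; "torque": the same for the moment, N m; "grip_width": opening from 0.0 (shut) to 1.0 (fully open); "grasp_force": force on a finger pad.
Only numpy, scipy, OpenCV 4.12 (cv2) and the standard library are available. Lean on these libraries where they do the work, as an engineer would, in place of code of your own. Each camera call takes 0.05 s, during which the arm holds its last target. There are 200 camera calls.

## Working session

There is one attempt and no reset: what is moved stays moved. The work goes in short steps, Python scripts to look and compute and a shell command to move; the robot and the scene stay as the last step left them, time stands still between calls to the robot, and variables do not carry over. Pictures are saved under pics/ and viewed, at most 17 in all, crops included, and the job is handed in when it is done.

```bash
mkdir -p pics; ls
cat > h.py <<'E'
import numpy as np, cv2
from scipy.spatial.transform import Rotation as R
from workcell import manip
def shot(n):
    c=manip.get_calibration(n); im,d=manip.camera(n); return c,im,d
def save(im,f,box=None,s=1):
    if box: l,t,r,b=box; im=im[t:b,l:r]
    im=cv2.resize(im,None,fx=s,fy=s,interpolation=cv2.INTER_CUBIC); cv2.imwrite('pics/'+f,im[:,:,::-1])
def cloud(c,d):
    v,u=np.mgrid[:d.shape[0],:d.shape[1]]
    p=np.stack([(u-c['cx'])/c['fx']*d,-(v-c['cy'])/c['fy']*d,-d],-1)
    return p@R.from_quat(c['orientation']).as_matrix().T+np.array(c['xyz'])
def at_z(c,px,z):
    r=R.from_quat(c['orientation']).apply([(px[0]-c['cx'])/c['fx'],-(px[1]-c['cy'])/c['fy'],-1]); o=np.array(c['xyz'])
    return o+r*(z-o[2])/r[2]
E
python3 - <<'E'
from h import *
for n in ['scene','top']:
    c,im,d=shot(n); save(im,n+'0.png'); print(n,{k:np.round(v,3) for k,v in c.items()})
    P=cloud(c,d)
    for t in ['plate_0','carrier','driver','stand_mouth','slot_0','wash_bottle','small_screwdriver','tape_roll']:
        for r in manip.find_in(t,n)[:5]:
            b=[int(x) for x in r['box']]; cx,cy=(b[0]+b[2])//2,(b[1]+b[3])//2
            print(t,round(r['p'],2),b,np.round(P[min(cy,419),min(cx,559)],3))
E
```

```text
pics
scene {'fx': np.float64(511.629), 'fy': np.float64(511.629), 'cx': np.float64(268.42), 'cy': np.float64(207.11), 'xyz': array([-0.217, -0.782,  0.991]), 'orientation': array([ 0.399, -0.155, -0.351,  0.833])}
plate_0 0.65 [353, 316, 390, 348] [ 0.456 -0.417  0.011]
plate_0 0.64 [363, 268, 401, 297] [ 0.604 -0.344  0.009]
plate_0 0.64 [305, 284, 345, 317] [ 0.456 -0.279  0.011]
plate_0 0.58 [212, 211, 223, 216] [0.464 0.135 0.048]
carrier 0.84 [201, 196, 322, 282] [ 0.495 -0.013  0.02 ]
driver 0.68 [156, 161, 170, 191] [0.409 0.301 0.126]
stand_mouth 0.79 [154, 182, 176, 215] [0.394 0.287 0.06 ]
stand_mouth 0.56 [301, 194, 327, 226] [ 0.655 -0.068  0.06 ]
stand_mouth 0.55 [262, 177, 277, 204] [0.647 0.106 0.045]
slot_0 0.48 [238, 226, 249, 241] [0.46  0.02  0.045]
wash_bottle 0.84 [291, 141, 318, 199] [0.726 0.035 0.112]
small_screwdriver 0.61 [212, 255, 258, 289] [ 0.358 -0.057  0.024]
tape_roll 0.73 [120, 167, 152, 195] [ 0.427  0.51  -0.007]
top {'fx': np.float64(426.933), 'fy': np.float64(426.933), 'cx': np.float64(284.086), 'cy': np.float64(209.044), 'xyz': array([0.222, 0.036, 1.598]), 'orientation': array([-0.071,  0.072,  0.707, -0.7  ])}
plate_0 0.76 [356, 221, 377, 246] [ 0.454 -0.274  0.007]
plate_0 0.69 [372, 185, 392, 206] [ 0.598 -0.341  0.015]
plate_0 0.66 [394, 220, 414, 245] [ 0.456 -0.417  0.006]
carrier 0.65 [242, 197, 339, 238] [0.516 0.011 0.021]
driver 0.54 [197, 240, 208, 245] [0.407 0.312 0.159]
stand_mouth 0.76 [257, 174, 269, 189] [0.659 0.113 0.012]
stand_mouth 0.75 [200, 239, 222, 255] [0.399 0.296 0.076]
stand_mouth 0.52 [297, 164, 315, 189] [ 0.661 -0.05   0.07 ]
slot_0 0.62 [284, 225, 293, 233] [0.467 0.019 0.045]
slot_0 0.4 [252, 223, 261, 236] [0.468 0.137 0.043]
wash_bottle 0.67 [268, 138, 290, 164] [0.735 0.049 0.14 ]
small_screwdriver 0.75 [288, 255, 331, 264] [ 0.357 -0.057  0.026]
tape_roll 0.71 [145, 228, 180, 258] [ 0.426  0.494 -0.001]
```

View pics/scene0.png

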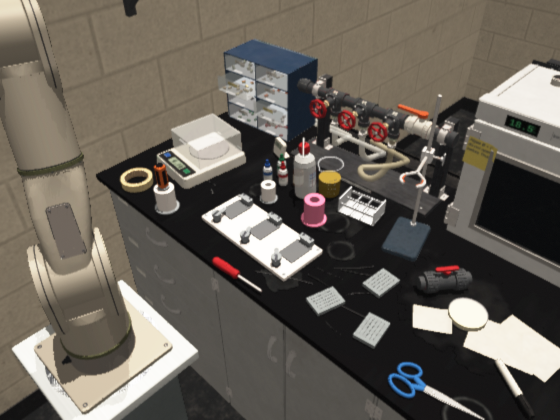

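View pics/top0.png

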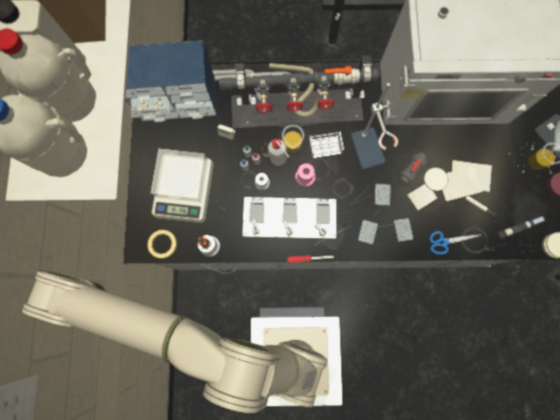

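The scene shows three plates at scene pixels (326,300), (381,282) and (371,330), and the carrier at (262,233). The things that could be taken for the stand are the white one with the orange driver (165,197), a smaller white one (268,190) and a pink one (314,210). By the description I choose the larger white one at (165,197), and check it in a crop.

Run:
```python
from h import *
c,im,d=shot('scene'); P=cloud(c,d)
save(im,'crop1.png',(130,140,340,290),3.6)
def box(lo,hi):
    m=np.all((P>lo)&(P<hi),-1); return m
m=box([.3,.22,.085],[.5,.38,.2]); q=P[m]; print('driver',len(q),q.min(0).round(3),q.max(0).round(3),q.mean(0).round(3))
c2,im2,d2=shot('top'); P2=cloud(c2,d2)
for nm,PP in(('s',P),('t',P2)):
    for lo,hi in (([.3,.22,.12],[.5,.38,.17]),([.3,.22,.06],[.5,.38,.08]),([.35,-.25,.012],[.62,.25,.02])):
        q=PP[np.all((PP>lo)&(PP<hi),-1)]; 
        if len(q)>8: print(nm,len(q),q.mean(0).round(3),cv2.minAreaRect(q[:,:2].astype(np.float32)))
for t in ['driver','stand_mouth','slot_0','block_0','plate_0']:
    for n,cc,PP in(('scene',c,P),('top',c2,P2)):
        for r in manip.tip_of(t,n)[:4]:
            z={'driver':.017,'stand_mouth':.075,'slot_0':.04,'block_0':.02,'plate_0':0}[t]
            print(t,n,round(r['p'],2),np.round(r['pixel']),at_z(cc,r['pixel'],z).round(3))
w=manip.get_calibration('wrist');o=manip.get_obs(); T=R.from_quat(o['ee_rot'])
print(o['position'],T.as_matrix().round(3)); print('cam in tool',T.inv().apply(np.array(w['xyz'])-o['position']),(T.inv()*R.from_quat(w['orientation'])).as_matrix().round(3),w['fx'],w['cx'],w['cy'])
print(o['clock'],manip.tip_reach)
```

```text
driver 267 [0.396 0.296 0.085] [0.425 0.329 0.161] [0.407 0.307 0.126]
s 160 [0.407 0.308 0.142] ((0.41052472591400146, 0.3118457496166229), (0.03128289058804512, 0.02961057424545288), 86.76272583007812)
s 184 [0.404 0.303 0.072] ((0.40748095512390137, 0.30877575278282166), (0.05594506487250328, 0.0586969219148159), 53.883056640625)
s 3280 [ 0.503 -0.006  0.016] ((0.46857762336730957, -0.029589101672172546), (0.44217127561569214, 0.23876641690731049), 88.0545883178711)
t 76 [0.409 0.31  0.151] ((0.41098254919052124, 0.3113582134246826), (0.028003506362438202, 0.024372750893235207), 1.1564451456069946)
t 121 [0.406 0.306 0.074] ((0.4097082018852234, 0.31074681878089905), (0.05384867265820503, 0.05858876556158066), 53.48160171508789)
t 2205 [0.506 0.011 0.016] ((0.47650963068008423, -0.029436975717544556), (0.25479501485824585, 0.4365641474723816), 3.425384998321533)
driver scene 0.7 [168. 198.] [0.43  0.33  0.017]
driver top 0.59 [209. 243.] [0.42  0.314 0.017]
stand_mouth scene 0.88 [315. 200.] [ 0.678 -0.051  0.075]
stand_mouth scene 0.81 [162. 186.] [0.415 0.327 0.075]
stand_mouth 
[... 816 characters left out ...]
0 top 0.58 [256. 214.] [0.53  0.139 0.02 ]
plate_0 scene 0.9 [383. 282.] [ 0.613 -0.343  0.   ]
plate_0 scene 0.84 [369. 332.] [ 0.46 -0.41  0.  ]
plate_0 scene 0.83 [326. 300.] [ 0.466 -0.273  0.   ]
plate_0 top 0.91 [401. 230.] [ 0.464 -0.409  0.   ]
plate_0 top 0.6 [364. 233.] [ 0.455 -0.27   0.   ]
plate_0 top 0.54 [382. 194.] [ 0.604 -0.344  0.   ]
plate_0 top 0.5 [325. 214.] [ 0.53  -0.124 -0.   ]
[0.23113943 0.58070185 0.245332  ] [[-0.929  0.37  -0.   ]
 [ 0.37   0.929  0.   ]
 [ 0.     0.    -1.   ]]
cam in tool [ 0.0701025   0.00081634 -0.12832288] [[-0.001  0.961  0.276]
 [ 1.     0.001  0.001]
 [ 0.     0.276 -0.961]] 353.9179709389186 274.7058876358027 207.442632577717
1.5 0.014
```

View pics/crop1.png

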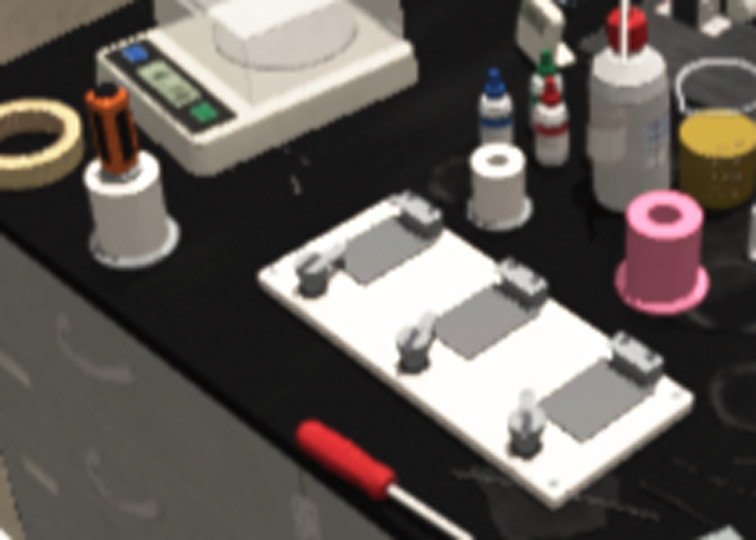

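The crop confirms it: the large white stand at crop (128,205) holds the orange driver. The decoys are the small white stand at (498,185) and the pink one at (664,250). Now I move over the driver.

```bash
python3 -m pendant '[[-5.3,-3.7,0,0,0,-2.7,1],[-5.3,-3.7,0,0,0,-2.7,1],[-5.3,-3.7,0,0,0,-2.7,1],[-5.3,-3.7,0,0,0,-2.7,1],[-5.3,-3.7,0,0,0,-2.7,1],[-5.3,-3.7,0,0,0,-2.7,1],[-5.3,-3.7,0,0,0,-2.7,1],[-5.3,-3.7,0,0,0,-2.7,1],[-5.3,-3.7,0,0,0,-2.7,1],[-5.3,-3.7,0,0,0,-2.7,1]]' 40
cat >> h.py <<'E'
def pose():
    o=manip.get_obs(); M=R.from_quat(o['ee_rot']).as_matrix()
    print('t %.2f'%o['clock'],'pos',np.round(o['position'],4),'yaw x %.2f'%np.degrees(np.arctan2(M[1,0],M[0,0])),'tilt',M[:2,2].round(4),'F',np.round(o['ft_force'],1),'M',np.round(o['torque'],2),'w',round(float(o['grip_width']),3),'g',np.round(o['grasp_force'],1),'j7 %.2f'%o['joint_pos'][6]); return o,M
def plan(xyz,yaw_deg,o,M):
    d=M.T@(np.array(xyz)-o['position'])/.05
    Rt=R.from_euler('z',yaw_deg,degrees=True)*R.from_matrix(np.diag([1,-1,-1.]))
    rv=(R.from_matrix(M).inv()*Rt).as_rotvec(degrees=True)/8
    print('rows shift',d.round(3),'turn',rv.round(3))
E
python3 - <<'E'
from h import *
o,M=pose()
c,im,d=shot('wrist'); P=cloud(c,d); save(im,'w1.png')
m=(P[...,2]>.148)&(P[...,2]<.165)&(abs(P[...,0]-.41)<.04)&(abs(P[...,1]-.31)<.04); q=P[m]
print(len(q),q.mean(0)); print(cv2.minAreaRect(q[:,:2].astype(np.float32)))
m=(P[...,2]>.068)&(P[...,2]<.083)&(abs(P[...,0]-.41)<.05)&(abs(P[...,1]-.31)<.05); q=P[m]
print(len(q),q.mean(0),cv2.minEnclosingCircle(q[:,:2].astype(np.float32)))
E
```

```text
clock: 2.75
position: [0.4084, 0.3116, 0.2452]
ee_rot: [0.0, 1.0, 0.0, -0.0]
ft_force: [-0.7, -0.0, 0.4]
grip_width: 0.999
grasp_force: 0.0
t 2.75 pos [0.4084 0.3116 0.2452] yaw x 179.99 tilt [-0.0002  0.    ] F [-0.7 -0.   0.4] M [ 0.03 -0.08 -0.01] w 0.999 g 0.0 j7 0.84
1526 [0.41053434 0.31629077 0.15564064]
((0.4126591384410858, 0.31638047099113464), (0.02697238326072693, 0.02695995382964611), 6.269830703735352)
2006 [0.40340864 0.31607008 0.07534143] ((0.4127388596534729, 0.3163018226623535), 0.02998301386833191)
```

View pics/w1.png

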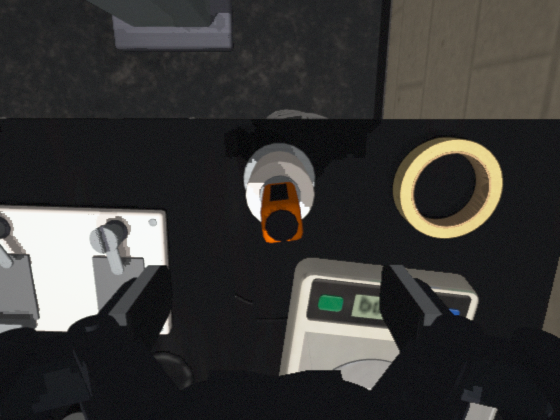

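The wrist view shows the handle top at (281,212), the stand around it, and the left cam at (105,238). The handle's flats are at 6.3°. I descend and grip.

```bash
python3 -m pendant '[[-0.07,0.07,0,0,0,-0.78,1],[-0.07,0.07,0.5,0,0,-0.78,1],[-0.07,0.07,1.2,0,0,-0.78,1],[-0.07,0.07,2,0,0,-0.78,1],[-0.07,0.07,2.7,0,0,-0.78,1],[-0.07,0.07,2.7,0,0,-0.78,1],[-0.07,0.07,2.7,0,0,-0.78,-1],[-0.07,0.07,2.7,0,0,-0.78,-1],[-0.07,0.07,2.7,0,0,-0.78,-1],[-0.07,0.07,2.7,0,0,-0.78,-1]]' 60
python3 -m pendant '[[0,0,0,0,0,0,-1],[0,0,0,0,0,0,-1],[0,0,0,0,0,0,-1],[0,0,0,0,0,0,-1],[0,0,-0.5,0,0,0,-1],[0,0,-1.5,0,0,0,-1],[0,0,-2.5,0,0,0,-1],[0,0,-2.7,0,0,0,-1],[0,0,-2.7,0,0,0,-1],[0,0,-2.7,0,0,0,-1]]'
python3 - <<'E'
from h import *
o,M=pose()
c,im,d=shot('wrist'); P=cloud(c,d); save(im,'w2.png'); np.savez('w2.npz',im=im,d=d,P=P)
E
```

```text
clock: 4.05
position: [0.4129, 0.3147, 0.1113]
ee_rot: [-0.054, 0.999, 0.001, 0.001]
ft_force: [0.4, -0.6, 6.4]
grip_width: 0.305
grasp_force: 55.7
clock: 5.3
position: [0.4118, 0.3138, 0.2436]
ee_rot: [-0.054, 0.999, -0.001, -0.001]
ft_force: [-0.3, -0.9, -1.1]
grip_width: 0.311
grasp_force: 56.0
t 5.30 pos [0.4118 0.3138 0.2436] yaw x -173.86 tilt [-0.0019 -0.0018] F [-0.3 -0.9 -1.1] M [ 0.03 -0.01  0.02] w 0.311 g 56.0 j7 0.95
```

View pics/w2.png

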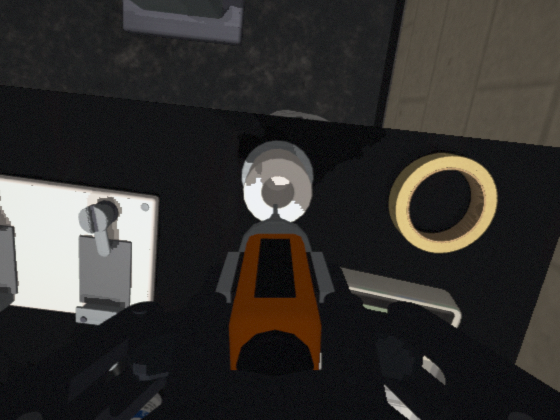

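The driver is held; its blade shows edge-on at (275,212), so its width lies along the tool's x, and the left cam is at (97,218). I move over to the left cam with a half turn, to keep joint 7 in range.

```bash
python3 -m pendant '[[-0.1,-0.6,0,0,0,1.2,-1],[-0.2,-1.2,0,0,0,2.4,-1],[-0.3,-1.8,0,0,0,3.6,-1],[-0.5,-2.4,0,0,0,4.8,-1],[-0.6,-3,0,0,0,6,-1],[-0.68,-3.57,0,0,0,7.2,-1],[-0.68,-3.57,0,0,0,8.4,-1],[-0.68,-3.57,0,0,0,9.6,-1],[-0.68,-3.57,0,0,0,10.8,-1],[-0.68,-3.57,0,0,0,12,-1]]'
python3 -m pendant '[[0,0,0,0,0,1.2,-1],[0,0,0,0,0,2.4,-1],[0,0,0,0,0,3.6,-1],[0,0,0,0,0,4.8,-1],[0,0,0,0,0,6,-1],[0,0,0,0,0,7.2,-1],[0,0,0,0,0,8.4,-1],[0,0,0,0,0,9.6,-1],[0,0,0,0,0,10,-1],[0,0,0,0,0,10,-1]]'
python3 - <<'E'
from h import *
o,M=pose()
c,im,d=shot('wrist'); P=cloud(c,d); save(im,'w3.png'); 
T=(P-o['position'])@M
m=(T[...,2]>.06)&(T[...,2]<.1)&(abs(T[...,0])<.03)&(abs(T[...,1])<.03); q=T[m]; print('blade px',len(q))
for a in np.arange(.06,.1,.004):
    k=q[(q[:,2]>=a)&(q[:,2]<a+.004)]
    if len(k): print(round(a,3),len(k),k.min(0).round(4),k.max(0).round(4),k.mean(0).round(4))
# heads
m=(P[...,2]>.043)&(P[...,2]<.050)&(P[...,0]>.4)&(P[...,0]<.5); n,l,s,ce=cv2.connectedComponentsWithStats(m.astype(np.uint8))
for i in range(1,n):
    if s[i,4]>60:
        q=P[l==i]; print('head',s[i],q.mean(0).round(4),cv2.minEnclosingCircle(q[:,:2].astype(np.float32)))
m=(P[...,2]>.012)&(P[...,2]<.0195)&(im.min(-1)>150); q=P[m]; print('board',len(q),q[:,2].mean(),cv2.minAreaRect(q[:,:2].astype(np.float32)))
E
```

```text
clock: 6.6
position: [0.4648, 0.1403, 0.2441]
ee_rot: [0.708, 0.706, -0.001, -0.0]
ft_force: [0.3, -0.2, -0.1]
grip_width: 0.311
grasp_force: 56.0
clock: 7.85
position: [0.4649, 0.1403, 0.2443]
ee_rot: [0.996, 0.089, -0.001, 0.0]
ft_force: [0.1, -0.5, -1.1]
grip_width: 0.308
grasp_force: 55.9
t 7.85 pos [0.4649 0.1403 0.2443] yaw x 10.16 tilt [-0.0015 -0.0008] F [ 0.1 -0.5 -1.1] M [-0.02  0.02 -0.01] w 0.308 g 55.9 j7 -1.78
blade px 97
0.068 3 [ 0.0063 -0.0024  0.0715] [ 0.0064 -0.      0.0719] [ 0.0063 -0.0014  0.0717]
0.072 29 [ 0.0056 -0.0036  0.0721] [0.0072 0.0018 0.0758] [ 0.0066 -0.0006  0.0736]
0.076 15 [ 0.0054 -0.0037  0.0761] [0.0075 0.0019 0.0794] [ 0.0065 -0.0011  0.0778]
0.08 29 [ 0.0036 -0.0043  0.0801] [0.0092 0.0025 0.0839] [ 0.0078 -0.0006  0.0811]
0.084 6 [ 0.0089 -0.0018  0.0842] [0.0092 0.0007 0.0862] [ 0.0091 -0.0004  0.0855]
0.088 10 [ 0.0087 -0.0019  0.0882] [0.0091 0.0007 0.0918] [ 0.0089 -0.0006  0.0898]
0.092 5 [ 0.0087 -0.0019  0.093 ] [0.0091 0.0007 0.0944] [ 0.0089 -0.0006  0.0935]
head [259 167  12  28 257] [0.4655 0.1499 0.0456] ((0.46587640047073364, 
[... 304 characters left out ...]
[0.4659 0.0111 0.0454] ((0.46355190873146057, 0.014641493558883667), 0.01391812227666378)
head [385 195  15  27 248] [0.4593 0.0249 0.0456] ((0.46088743209838867, 0.020985206589102745), 0.01361780520528555)
head [ 67 197  13  20  92] [0.4072 0.3282 0.0463] ((0.4090750813484192, 0.3258551359176636), 0.009976834058761597)
head [519 219  19  23 257] [ 0.4631 -0.1124  0.0455] ((0.46033209562301636, -0.10949796438217163), 0.013624689541757107)
head [506 223  19  24 245] [ 0.4533 -0.1007  0.0454] ((0.4551851451396942, -0.1033894419670105), 0.014047722332179546)
board 28894 0.015768890476787277 ((0.4773100018501282, 0.016531720757484436), (0.3492429256439209, 0.2271638959646225), 87.98368835449219)
```

View pics/w3.png

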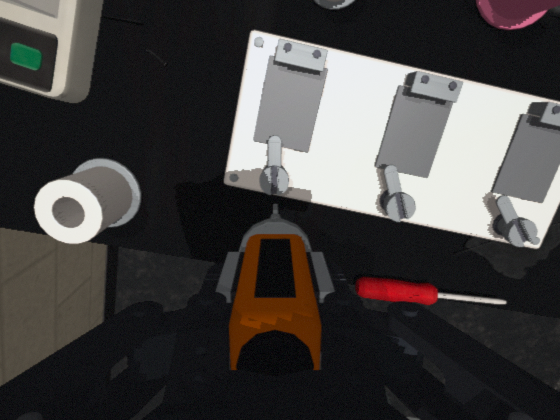

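All three cams can be seen at (275,175), (398,200) and (516,225). The head halves give the centres and slot angles of 10.2°, 25.6° and 40.0°, and the carrier's yaw as −2.0°. I hover over the left cam and look again.

```bash
cat >> h.py <<'E'
def cams(P,o,M,zlo=.0435,zhi=.0485):
    T=(P-o['position'])@M
    q=T[(T[...,2]>.084)&(T[...,2]<.0955)&(abs(T[...,0])<.03)&(abs(T[...,1])<.02)]
    b=None
    if len(q): 
        b=np.array([q[:,0].max()-.009,(q[:,1].min()+q[:,1].max())/2]); print('blade tool xy',b.round(4),len(q),'zmax',q[:,2].max().round(4))
    m=(P[...,2]>zlo)&(P[...,2]<zhi)&(P[...,0]>.43)&(P[...,0]<.5)&(P[...,1]<.18)&(np.linalg.norm(T[...,:2],axis=-1)>-1)
    n,l,s,ce=cv2.connectedComponentsWithStats(m.astype(np.uint8))
    C=[P[l==i].mean(0) for i in range(1,n) if s[i,4]>60]
    for i in range(len(C)):
        for j in range(i):
            if np.linalg.norm(C[i]-C[j])<.025:
                h=(C[i]+C[j])/2; dd=C[i]-C[j]; a=(np.degrees(np.arctan2(dd[1],dd[0]))+90)%180
                if b is not None:
                    t=h[:2]-M[:2,:2]@b
                    print('head',h.round(4),'slot ang %.1f'%a,'len %.4f'%np.linalg.norm(dd),'-> TCP xy',t.round(4),'shift tool', (M.T@np.r_[t-o['position'][:2],0]/.05).round(3)[:2])
                else: print('head',h.round(4),'slot ang %.1f'%a)
E
python3 -m pendant '[[0.05,-0.02,0.4,0,0,0,-1],[0.05,-0.02,0.8,0,0,0,-1],[0.05,-0.02,1.2,0,0,0,-1],[0.05,-0.02,1.5,0,0,0,-1],[0.05,-0.02,1.79,0,0,0,-1],[0.05,-0.02,1.79,0,0,0,-1],[0.05,-0.02,1.79,0,0,0,-1],[0.05,-0.02,1.79,0,0,0,-1],[0.05,-0.02,1.79,0,0,0,-1],[0.05,-0.02,1.79,0,0,0,-1]]'
python3 - <<'E'
from h import *
o,M=pose()
c,im,d=shot('wrist'); P=cloud(c,d); save(im,'w4.png',(180,110,380,260),4); cams(P,o,M)
E
```

```text
clock: 9.15
position: [0.4677, 0.142, 0.156]
ee_rot: [0.996, 0.088, 0.0, -0.0]
ft_force: [-0.2, -0.5, -0.8]
grip_width: 0.306
grasp_force: 56.0
t 9.15 pos [0.4677 0.142  0.156 ] yaw x 10.14 tilt [0.0003 0.0003] F [-0.2 -0.5 -0.8] M [ 0.03 -0.02  0.06] w 0.306 g 56.0 j7 -1.75
blade tool xy [ 0.0004 -0.0006] 21 zmax 0.0936
head [0.4694 0.1428 0.0456] slot ang 8.8 len 0.0160 -> TCP xy [0.4691 0.1421] shift tool [0.028 0.002]
head [0.4627 0.0181 0.0456] slot ang 25.1 len 0.0152 -> TCP xy [0.4624 0.0175] shift tool [-0.543  2.433]
```

View pics/w4.png

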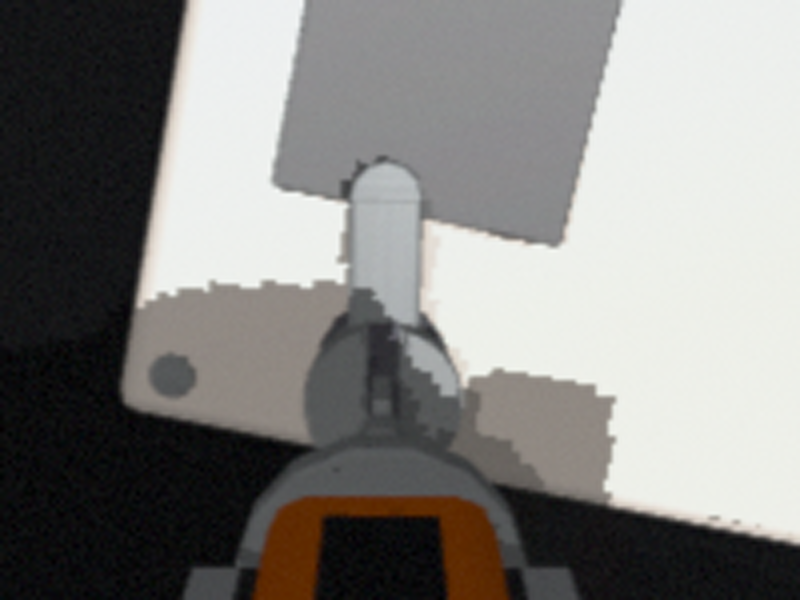

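The slot and blade line up (blade tip at crop (380,400) inside the slot). I descend and turn anticlockwise.

```bash
python3 -m pendant '[[0,0,0.1,0,0,0,-1],[0,0,0.2,0,0,0,-1],[0,0,0.3,0,0,0,-1],[0,0,0.36,0,0,0,-1],[0,0,0.4,0,0,0,-1],[0,0,0.4,0,0,0,-1],[0,0,0.4,0,0,0,-1],[0,0,0.4,0,0,0,-1],[0,0,0.4,0,0,0,-1],[0,0,0.4,0,0,0,-1]]'
python3 -m pendant '[[0,0,0,0,0,-0.8,-1],[0,0,0,0,0,-1.6,-1],[0,0,0,0,0,-2.4,-1],[0,0,0,0,0,-3.2,-1],[0,0,0,0,0,-4,-1],[0,0,0,0,0,-4.8,-1],[0,0,0,0,0,-5.6,-1],[0,0,0,0,0,-6.4,-1],[0,0,0,0,0,-7.2,-1],[0,0,0,0,0,-7.2,-1]]'
python3 - <<'E'
from h import *
pose()
E
```

```text
clock: 10.45
position: [0.4676, 0.1419, 0.1358]
ee_rot: [0.996, 0.088, 0.0, -0.0]
ft_force: [0.3, 0.5, -1.7]
grip_width: 0.305
grasp_force: 56.0
clock: 11.7
position: [0.4673, 0.1421, 0.1358]
ee_rot: [0.83, 0.557, -0.0, -0.0]
ft_force: [-2.1, 1.3, -0.6]
grip_width: 0.31
grasp_force: 56.1
t 11.70 pos [0.4673 0.1421 0.1358] yaw x 67.71 tilt [-0.0006  0.0004] F [-2.1  1.3 -0.6] M [ 0.33  0.59 -0.08] w 0.31 g 56.1 j7 -0.75
```

```bash
python3 -m pendant '[[0,0,0,0,0,-0.8,-1],[0,0,0,0,0,-1.6,-1],[0,0,0,0,0,-2.4,-1],[0,0,0,0,0,-3,-1],[0,0,0,0,0,-3.5,-1],[0,0,0,0,0,-3.5,-1],[0,0,0,0,0,-2.5,-1],[0,0,-0.3,0,0,-2.5,-1],[0,0,-0.9,0,0,-2.5,-1],[0,0,-0.9,0,0,-2.5,-1]]'
python3 - <<'E'
from h import *
o,M=pose(); c,im,d=shot('wrist'); P=cloud(c,d); save(im,'w5.png'); cams(P,o,M)
plan([.4624,.0175,.18],25.3,o,M)
E
```

```text
clock: 12.95
position: [0.4694, 0.1423, 0.1839]
ee_rot: [0.721, 0.693, 0.003, 0.001]
ft_force: [0.6, -0.3, -1.7]
grip_width: 0.309
grasp_force: 56.1
t 12.95 pos [0.4694 0.1423 0.1839] yaw x 87.80 tilt [0.0051 0.0021] F [ 0.6 -0.3 -1.7] M [ 0.02 -0.   -0.02] w 0.309 g 56.1 j7 -0.41
blade tool xy [0.0008 0.0002] 18 zmax 0.0934
head [0.4669 0.1432 0.0456] slot ang 88.8 len 0.0158 -> TCP xy [0.4667 0.1424] shift tool [ 0.    -0.054]
rows shift [-2.5   -0.044  0.072] turn [ 0.023 -0.034  7.812]
```

View pics/w5.png

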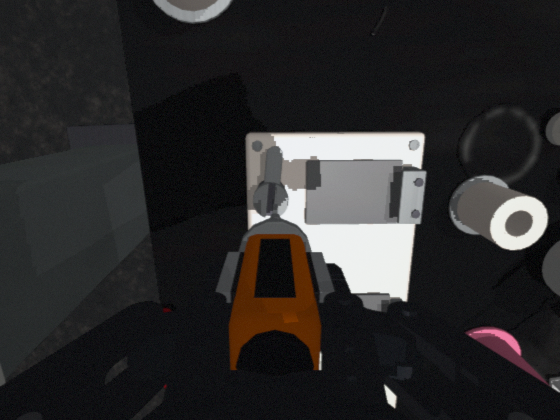

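Cam 0 is open: in the picture its tongue points along +y at (272,165) and the slot is at 88.8°. Next is the middle cam.

```bash
python3 -m pendant '[[-0.5,0,0,0,0,1,-1],[-1,0,0,0,0,2.1,-1],[-1.5,0,0,0,0,3.2,-1],[-2,-0.04,0,0,0,4.3,-1],[-2.5,-0.04,0,0,0,5.4,-1],[-2.5,-0.04,0.1,0.02,-0.03,6.5,-1],[-2.5,-0.04,0.3,0.02,-0.03,7.81,-1],[-2.5,-0.04,0.56,0.02,-0.03,7.81,-1],[-2.5,-0.04,0.56,0.02,-0.03,7.81,-1],[-2.5,-0.04,0.56,0.02,-0.03,7.81,-1]]'
python3 - <<'E'
from h import *
o,M=pose(); c,im,d=shot('wrist'); P=cloud(c,d); cams(P,o,M)
plan([.4625,.0178,.136],25.3,o,M)
E
```

```text
clock: 14.25
position: [0.4607, 0.0171, 0.1529]
ee_rot: [0.976, 0.22, -0.002, 0.0]
ft_force: [0.8, 0.3, -0.6]
grip_width: 0.31
grasp_force: 56.1
t 14.25 pos [0.4607 0.0171 0.1529] yaw x 25.40 tilt [-0.0045 -0.0019] F [ 0.8  0.3 -0.6] M [-0.    0.01 -0.02] w 0.31 g 56.1 j7 -1.25
blade tool xy [ 0.0006 -0.0005] 23 zmax 0.0941
head [0.4671 0.142  0.0455] slot ang 81.8 len 0.0152 -> TCP xy [0.4668 0.1413] shift tool [ 1.177 -2.193]
head [0.4641 0.0183 0.0456] slot ang 24.6 len 0.0158 -> TCP xy [0.4638 0.0176] shift tool [0.061 0.017]
head [ 0.4584 -0.1068  0.0456] slot ang 41.4 len 0.0153 -> TCP xy [ 0.4581 -0.1075] shift tool [-1.115  2.228]
rows shift [0.041 0.002 0.337] turn [-0.001  0.035  0.013]
```

```bash
python3 -m pendant '[[0.04,0.005,0.06,0,0.03,0,-1],[0.04,0.005,0.14,0,0.03,0,-1],[0.04,0.005,0.24,0,0.03,0,-1],[0.04,0.005,0.33,0,0.03,0,-1],[0.04,0.005,0.33,0,0.03,0,-1],[0.04,0.005,0.33,0,0.03,0,-1],[0.04,0.005,0.33,0,0.03,-0.8,-1],[0.04,0.005,0.33,0,0.03,-1.6,-1],[0.04,0.005,0.33,0,0.03,-2.4,-1],[0.04,0.005,0.33,0,0.03,-2.4,-1]]'
python3 - <<'E'
from h import *
pose()
E
```

```text
clock: 15.55
position: [0.463, 0.0173, 0.1365]
ee_rot: [0.926, 0.378, 0.0, -0.0]
ft_force: [2.2, -2.0, -2.2]
grip_width: 0.309
grasp_force: 56.0
t 15.55 pos [0.463  0.0173 0.1365] yaw x 44.40 tilt [0.0002 0.0002] F [ 2.2 -2.  -2.2] M [-0.64 -0.67 -0.04] w 0.309 g 56.0 j7 -0.91
```

```bash
python3 -m pendant '[[0,0,0,0,0,-1,-1],[0,0,0,0,0,-2,-1],[0,0,0,0,0,-3,-1],[0,0,0,0,0,-4,-1],[0,0,0,0,0,-5,-1],[0,0,0,0,0,-6,-1],[0,0,0,0,0,-6.45,-1],[0,0,0,0,0,-6.45,-1],[0,0,0,0,0,-5.45,-1],[0,0,0,0,0,-5.45,-1]]'
python3 -m pendant '[[0,0,-0.2,0,0,0,-1],[0,0,-0.5,0,0,0,-1],[0,0,-0.9,0,0,0,-1],[0,0,-0.9,0,0,0,-1],[0,0,-0.9,0,0,0,-1],[0,0,-0.9,0,0,0,-1],[0,0,-0.9,0,0,0,-1],[0,0,-0.9,0,0,0,-1],[0,0,-0.9,0,0,0,-1],[0,0,-0.9,0,0,0,-1]]'
python3 - <<'E'
from h import *
o,M=pose(); c,im,d=shot('wrist'); P=cloud(c,d); cams(P,o,M)
plan([.4581,-.1073,.1535],40.5,o,M)
E
```

```text
clock: 16.8
position: [0.4624, 0.018, 0.1363]
ee_rot: [0.72, 0.694, -0.0, -0.001]
ft_force: [-0.1, -0.1, -2.1]
grip_width: 0.311
grasp_force: 56.2
clock: 18.05
position: [0.4625, 0.0177, 0.1812]
ee_rot: [0.719, 0.695, -0.0, -0.001]
ft_force: [-0.4, -0.1, -1.7]
grip_width: 0.313
grasp_force: 56.2
t 18.05 pos [0.4625 0.0177 0.1812] yaw x 88.06 tilt [-0.0011  0.0006] F [-0.4 -0.1 -1.7] M [-0.   -0.02  0.02] w 0.313 g 56.2 j7 -0.16
blade tool xy [0.0009 0.0002] 17 zmax 0.0941
head [0.4666 0.1421 0.0456] slot ang 83.1 len 0.0152 -> TCP xy [0.4664 0.1412] shift tool [ 2.472 -0.007]
head [0.4624 0.0176 0.0456] slot ang 84.4 len 0.0154 -> TCP xy [0.4621 0.0168] shift tool [-0.018 -0.008]
rows shift [-2.501 -0.003  0.553] turn [-9.000e-03 -1.000e-03  5.945e+00]
```

```bash
python3 -m pendant '[[-0.5,0,0,0,0,1,-1],[-1,0,0,0,0,2,-1],[-1.5,0,0,0,0,3,-1],[-2,0,0,0,0,4,-1],[-2.5,0,0,0,0,5,-1],[-2.5,0,0.15,0,0,5.95,-1],[-2.5,0,0.35,0,0,5.95,-1],[-2.5,0,0.55,0,0,5.95,-1],[-2.5,0,0.55,0,0,5.95,-1],[-2.5,0,0.55,0,0,5.95,-1]]'
python3 - <<'E'
from h import *
o,M=pose(); c,im,d=shot('wrist'); P=cloud(c,d); cams(P,o,M)
plan([.4582,-.1072,.136],40.5,o,M)
E
```

```text
clock: 19.35
position: [0.4584, -0.1071, 0.1538]
ee_rot: [0.938, 0.346, -0.0, -0.0]
ft_force: [-0.1, -1.1, -0.5]
grip_width: 0.311
grasp_force: 56.2
t 19.35 pos [ 0.4584 -0.1071  0.1538] yaw x 40.53 tilt [-0.0009  0.0006] F [-0.1 -1.1 -0.5] M [-0.01  0.03 -0.  ] w 0.311 g 56.2 j7 -0.70
blade tool xy [ 0.0006 -0.0004] 19 zmax 0.094
head [0.4628 0.0171 0.0455] slot ang 81.6 len 0.0153 -> TCP xy [0.4626 0.0164] shift tool [ 1.669 -1.823]
head [ 0.4604 -0.1056  0.0456] slot ang 40.1 len 0.0161 -> TCP xy [ 0.4602 -0.1062] shift tool [0.038 0.01 ]
rows shift [-0.004 -0.001  0.357] turn [-0.007  0.002  0.003]
```

```bash
python3 -m pendant '[[0,0.005,0.06,0,0,0,-1],[0,0.005,0.14,0,0,0,-1],[0,0.005,0.24,0,0,0,-1],[0,0.005,0.35,0,0,0,-1],[0,0.005,0.35,0,0,0,-1],[0,0.005,0.35,0,0,0,-1],[0,0.005,0.35,0,0,-0.8,-1],[0,0.005,0.35,0,0,-1.6,-1],[0,0.005,0.35,0,0,-2.4,-1],[0,0.005,0.35,0,0,-2.4,-1]]'
python3 - <<'E'
from h import *
pose()
E
```

```text
clock: 20.65
position: [0.4588, -0.1076, 0.1365]
ee_rot: [0.868, 0.497, 0.0, -0.0]
ft_force: [0.9, -0.4, -2.1]
grip_width: 0.312
grasp_force: 56.1
t 20.65 pos [ 0.4588 -0.1076  0.1365] yaw x 59.61 tilt [0.0001 0.0005] F [ 0.9 -0.4 -2.1] M [-0.21 -0.42  0.02] w 0.312 g 56.1 j7 -0.36
```

```bash
python3 -m pendant '[[0,0,0,0,0,-1,-1],[0,0,0,0,0,-2,-1],[0,0,0,0,0,-3,-1],[0,0,0,0,0,-4,-1],[0,0,0,0,0,-4.6,-1],[0,0,0,0,0,-4.6,-1],[0,0,0,0,0,-3.6,-1],[0,0,0,0,0,-3.6,-1],[0,0,-0.3,0,0,-3.6,-1],[0,0,-0.9,0,0,-3.6,-1]]'
python3 -m pendant '[[0,0,-0.5,0,0,0,-1],[0,0,-1.2,0,0,0,-1],[0,0,-1.3,0,0,0,-1],[0,0,-1.3,0,0,0,-1],[0,0,-1.3,0,0,0,-1],[0,0,-1.3,0,0,0,-1],[0,0,-1.3,0,0,0,-1],[0,0,-1.3,0,0,0,-1],[0,0,-1.3,0,0,0,-1],[0,0,-1.3,0,0,0,-1]]'
python3 - <<'E'
from h import *
o,M=pose(); c,im,d=shot('wrist'); P=cloud(c,d); cams(P,o,M)
plan([.4125,.3155,.245],88,o,M)
E
```

```text
clock: 21.9
position: [0.4579, -0.1074, 0.1818]
ee_rot: [0.716, 0.698, -0.001, -0.001]
ft_force: [0.4, -0.5, -0.5]
grip_width: 0.304
grasp_force: 56.1
clock: 23.15
position: [0.4585, -0.1075, 0.2462]
ee_rot: [0.717, 0.697, -0.0, -0.001]
ft_force: [0.2, -0.6, -0.5]
grip_width: 0.311
grasp_force: 56.2
t 23.15 pos [ 0.4585 -0.1075  0.2462] yaw x 88.45 tilt [-0.001   0.0006] F [ 0.2 -0.6 -0.5] M [-0.02 -0.03 -0.07] w 0.311 g 56.2 j7 0.10
blade tool xy [0.0008 0.0002] 20 zmax 0.0937
head [0.4624 0.0171 0.0456] slot ang 82.2 len 0.0153 -> TCP xy [0.4622 0.0163] shift tool [2.477 0.006]
head [ 0.4581 -0.1076  0.0455] slot ang 82.9 len 0.0153 -> TCP xy [ 0.4578 -0.1083] shift tool [-0.017 -0.013]
rows shift [ 8.432 -1.149  0.03 ] turn [-0.007 -0.004  0.057]
```

```bash
python3 -m pendant '[[1,-0.1,0,0,0,0,-1],[2,-0.3,0,0,0,0,-1],[3,-0.4,0,0,0,0,-1],[4,-0.5,0,0,0,0,-1],[5,-0.7,0,0,0,0,-1],[6,-0.8,0,0,0,0,-1],[7,-0.95,0,0,0,0,-1],[8,-1.1,0,0,0,0.05,-1],[8.43,-1.15,0,0,0,0.05,-1],[8.43,-1.15,0,0,0,0.05,-1]]'
python3 - <<'E'
from h import *
o,M=pose(); c,im,d=shot('wrist'); P=cloud(c,d); T=(P-o['position'])@M
m=(P[...,2]>.070)&(P[...,2]<.079)&(abs(P[...,0]-.41)<.05)&(abs(P[...,1]-.31)<.05); q=P[m]
print(len(q),cv2.minEnclosingCircle(q[:,:2].astype(np.float32))); save(im,'w6.png',(180,110,380,260),4)
cams(P,o,M)
E
```

```text
clock: 24.45
position: [0.412, 0.3164, 0.2462]
ee_rot: [0.718, 0.696, -0.0, -0.001]
ft_force: [0.3, -1.6, -1.8]
grip_width: 0.311
grasp_force: 56.2
t 24.45 pos [0.412  0.3164 0.2462] yaw x 88.18 tilt [-0.0015  0.0003] F [ 0.3 -1.6 -1.8] M [ 0.01 -0.03 -0.05] w 0.311 g 56.2 j7 -0.78
2659 ((0.4128175973892212, 0.31673890352249146), 0.03007146157324314)
blade tool xy [0.0008 0.0002] 20 zmax 0.093
```

View pics/w6.png

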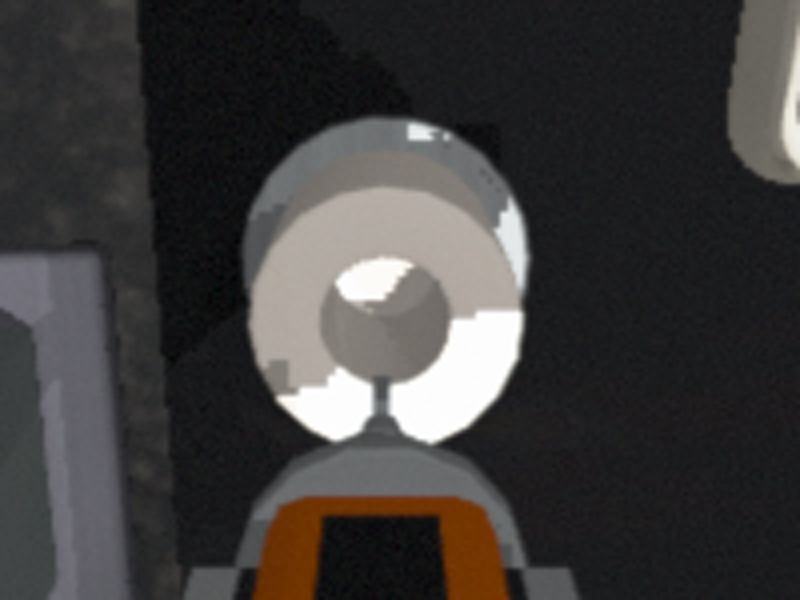

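The stand's bore at crop (385,320) is centred under the blade. I lower the driver and release it.

```bash
python3 -m pendant '[[0,0.015,0.5,0,0,0,-1],[0,0.015,1,0,0,0,-1],[0,0.015,1.5,0,0,0,-1],[0,0.015,2,0,0,0,-1],[0,0.015,2.4,0,0,0,-1],[0,0.015,2.6,0,0,0,-1],[0,0.015,2.68,0,0,0,-1],[0,0.015,2.68,0,0,0,-1],[0,0.015,2.68,0,0,0,-1],[0,0.015,2.68,0,0,0,-1]]'
python3 -m pendant '[[0,0,0,0,0,0,1],[0,0,0,0,0,0,1],[0,0,0,0,0,0,1],[0,0,0,0,0,0,1],[0,0,-0.5,0,0,0,1],[0,0,-1.2,0,0,0,1],[0,0,-2,0,0,0,1],[0,0,-2.8,0,0,0,1],[0,0,-2.8,0,0,0,1],[0,0,-2.8,0,0,0,1]]'
python3 - <<'E'
from h import *
o,M=pose(); c,im,d=shot('wrist'); P=cloud(c,d)
m=(P[...,2]>.148)&(P[...,2]<.165)&(abs(P[...,0]-.41)<.04)&(abs(P[...,1]-.31)<.04); q=P[m]
print(len(q),q.mean(0),cv2.minAreaRect(q[:,:2].astype(np.float32)))
c,im,d=shot('scene'); Q=cloud(c,d); np.savez('s.npz',im=im,d=d)
for r in manip.tip_of('plate_0','scene')[:4]: print(round(r['p'],2),np.round(r['pixel']),at_z(c,r['pixel'],0).round(3))
plan([.456,-.28,.28],180,o,M)
E
```

```text
clock: 25.75
position: [0.4132, 0.3156, 0.113]
ee_rot: [0.719, 0.695, 0.0, -0.001]
ft_force: [-0.2, -0.2, -1.1]
grip_width: 0.312
grasp_force: 56.2
clock: 27.0
position: [0.413, 0.3152, 0.252]
ee_rot: [0.719, 0.695, -0.0, -0.001]
ft_force: [0.1, -0.1, -0.2]
grip_width: 0.999
grasp_force: 0.0
t 27.00 pos [0.413  0.3152 0.252 ] yaw x 88.06 tilt [-0.0014  0.0002] F [ 0.1 -0.1 -0.2] M [ 0.05 -0.   -0.01] w 0.999 g 0.0 j7 -0.78
1469 [0.41295639 0.31837984 0.15566437] ((0.41278019547462463, 0.3166773319244385), (0.026547318324446678, 0.026653263717889786), 88.34066772460938)
0.79 [371. 332.] [ 0.465 -0.413  0.   ]
0.72 [380. 284.] [ 0.602 -0.341  0.   ]
0.7 [236. 278.] [ 0.36  -0.056  0.   ]
0.56 [326. 299.] [ 0.467 -0.273  0.   ]
rows shift [-11.868   1.263  -0.565] turn [-6.0000e-03 -9.0000e-03 -1.1493e+01]
```

The driver stands in its stand. Now I go over the plates.

```bash
python3 -m pendant '[[-1.1,0.3,-0.3,0,0,1.1,1],[-2.2,0.6,-0.6,0,0,2.2,1],[-3.4,0.9,-0.96,0,0,3.4,1],[-4.5,1.2,-0.96,0,0,4.5,1],[-5.7,1.6,-0.96,0,0,5.7,1],[-6.8,2,-0.96,0,0,6.8,1],[-8,2.3,-0.96,0,0,8,1],[-9.2,2.6,-0.96,0,0,9.2,1],[-10.3,2.9,-0.96,0,0,10.4,1],[-11.4,3.2,-0.96,0,0,11.25,1]]'
python3 -m pendant '[[0,0.8,0,0,0,0,1],[0,1.5,0,0,0,0,1],[0,1.5,0,0,0,0,1],[0,1.5,0,0,0,0,1],[0,1.5,0,0,0,0,1],[0,1.5,0,0,0,0,1],[0,1.5,0,0,0,0,1],[0,1.5,0,0,0,0,1],[0,1.5,0,0,0,0,1],[0,1.5,0,0,0,0,1]]'
cat >> h.py <<'E'
def plates(P,im,zlo=.0085,zhi=.016,lo=(.36,-.52),hi=(.72,-.18)):
    m=(P[...,2]>zlo)&(P[...,2]<zhi)&(P[...,0]>lo[0])&(P[...,0]<hi[0])&(P[...,1]>lo[1])&(P[...,1]<hi[1])
    n,l,s,ce=cv2.connectedComponentsWithStats(m.astype(np.uint8))
    for i in range(1,n):
        if s[i,4]>300:
            q=P[l==i]; (x,y),(w,h),a=cv2.minAreaRect(q[:,:2].astype(np.float32))
            if w<h: a+=90
            a=(a+90)%180-90
            print('plate px',ce[i].round(),'xy %.4f %.4f'%(x,y),'z %.4f'%np.median(q[:,2]),'size %.4f %.4f'%(max(w,h),min(w,h)),'long-axis ang %.2f'%a)
E
python3 - <<'E'
from h import *
o,M=pose(); c,im,d=shot('wrist'); P=cloud(c,d); save(im,'w7.png'); plates(P,im)
E
```

```text
clock: 28.4
position: [0.5539, -0.2614, 0.2992]
ee_rot: [1.0, -0.019, -0.001, -0.0]
ft_force: [1.4, -0.7, 0.2]
grip_width: 1.002
grasp_force: 0.0
clock: 29.65
position: [0.5513, -0.3347, 0.3]
ee_rot: [1.0, -0.017, -0.0, -0.0]
ft_force: [-1.2, 0.4, 0.3]
grip_width: 1.004
grasp_force: 0.0
t 29.65 pos [ 0.5513 -0.3347  0.3   ] yaw x -1.94 tilt [-0.0009  0.0007] F [-1.2  0.4  0.3] M [-0.   -0.01 -0.02] w 1.004 g 0.0 j7 -0.99
plate px [226.  15.] xy 0.7131 -0.2942 z 0.0133 size 0.0620 0.0137 long-axis ang -89.96
plate px [435.  63.] xy 0.6599 -0.5117 z 0.0151 size 0.0694 0.0165 long-axis ang -0.04
plate px [279. 121.] xy 0.6023 -0.3409 z 0.0118 size 0.0801 0.0560 long-axis ang -5.39
plate px [339. 232.] xy 0.4654 -0.4113 z 0.0118 size 0.0807 0.0562 long-axis ang 8.10
plate px [233. 240.] xy 0.4587 -0.2773 z 0.0118 size 0.0808 0.0559 long-axis ang -16.88
```

View pics/w7.png

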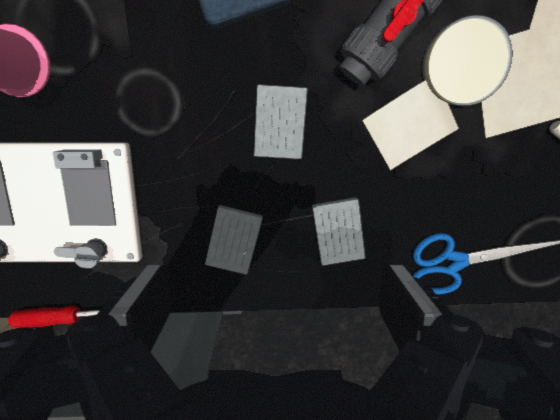

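The wrist view shows the plates at (279,121), (339,232) and (233,240), each fitting 80 x 56 mm. I hover over the one at (233,240) and check the fingertip height.

```bash
python3 -m pendant '[[-0.4,-0.2,0.6,0,0,0.5,1],[-0.8,-0.4,1.2,0,0,1,1],[-1.2,-0.6,1.8,0,0,1.5,0.8],[-1.6,-0.8,2.4,0,0,1.87,0.65],[-1.89,-1.08,3,0,0,1.87,0.65],[-1.89,-1.08,3.8,0,0,1.87,0.65],[-1.89,-1.08,4.5,0,0,1.87,0.65],[-1.89,-1.08,4.8,0,0,1.87,0.65],[-1.89,-1.08,4.8,0,0,1.87,0.65],[-1.89,-1.08,4.8,0,0,1.87,0.65]]' 40
python3 - <<'E'
from h import *
o,M=pose(); c,im,d=shot('wrist'); P=cloud(c,d); T=(P-o['position'])@M
for s in (1,-1):
    q=T[(s*T[...,1]>.025)&(s*T[...,1]<.06)&(abs(T[...,0])<.016)&(T[...,2]<.03)&(T[...,2]>-.05)]
    if len(q): print(s,len(q),'zmax',np.percentile(q[:,2],[50,90,99,100]).round(4),'inner y',(s*q[:,1]).min().round(4))
plates(P,im); plan([.4587,-.2773,.016],-16.9,o,M)
E
```

```text
clock: 30.95
position: [0.4592, -0.2779, 0.0614]
ee_rot: [0.989, -0.147, 0.0, -0.0]
ft_force: [0.1, 0.5, 0.7]
grip_width: 0.822
grasp_force: 0.0
t 30.95 pos [ 0.4592 -0.2779  0.0614] yaw x -16.91 tilt [ 0.0009 -0.0001] F [0.1 0.5 0.7] M [-0.02 -0.04  0.01] w 0.822 g 0.0 j7 -1.22
1 8763 zmax [-0.043  -0.0095  0.0033  0.0073] inner y 0.0302
-1 8518 zmax [-0.0426 -0.0092  0.0031  0.008 ] inner y 0.0321
plate px [295.   4.] xy 0.5645 -0.3235 z 0.0113 size 0.0288 0.0051 long-axis ang 76.49
plate px [513. 151.] xy 0.4653 -0.4101 z 0.0118 size 0.0806 0.0550 long-axis ang 7.84
plate px [276. 236.] xy 0.4584 -0.2773 z 0.0118 size 0.0807 0.0562 long-axis ang -16.92
rows shift [-0.015 -0.009  0.908] turn [-0.001 -0.006 -0.002]
```

```bash
python3 -m pendant '[[-0.015,-0.01,0.3,0,0,0,0.65],[-0.015,-0.01,0.6,0,0,0,0.65],[-0.015,-0.01,0.85,0,0,0,0.65],[-0.015,-0.01,0.99,0,0,0,0.65],[-0.015,-0.01,0.99,0,0,0,0.65],[-0.015,-0.01,0.99,0,0,0,-0.5],[-0.015,-0.01,0.99,0,0,0,-0.5],[-0.015,-0.01,0.99,0,0,0,-0.5],[-0.015,-0.01,0.99,0,0,0,-0.5],[-0.015,-0.01,0.99,0,0,0,-0.5]]' 40
python3 -m pendant '[[0,0,-0.3,0,0,0,-0.5],[0,0,-1,0,0,0,-0.5],[0,0,-2,0,0,0,-0.5],[0,0,-2.6,0,0,0,-0.5],[0,0,-2.6,0,0,0,-0.5],[0,0,-2.6,0,0,0,-0.5],[0,0,-2.6,0,0,0,-0.5],[0,0,-2.6,0,0,0,-0.5],[0,0,-2.6,0,0,0,-0.5],[0,0,-2.6,0,0,0,-0.5]]'
python3 - <<'E'
from h import *
o,M=pose(); c,im,d=shot('wrist'); P=cloud(c,d); T=(P-o['position'])@M
m=(T[...,2]>-.008)&(T[...,2]<.004)&(abs(T[...,1])<.027)&(abs(T[...,0])<.06); q=T[m]
print(len(q),q.min(0).round(4),q.max(0).round(4),'top z',np.median(q[:,2]).round(4),cv2.minAreaRect(q[:,:2].astype(np.float32)))
save(im,'w8.png'); plan([.5281,-.1095,.15],-2,o,M)
E
```

```text
clock: 32.25
position: [0.4581, -0.277, 0.0112]
ee_rot: [0.989, -0.147, -0.0, -0.0]
ft_force: [-2.3, 0.7, 6.9]
grip_width: 0.644
grasp_force: 43.0
clock: 33.5
position: [0.4579, -0.2768, 0.1405]
ee_rot: [0.989, -0.147, -0.001, -0.0]
ft_force: [-0.2, -0.2, -1.5]
grip_width: 0.643
grasp_force: 42.6
t 33.50 pos [ 0.4579 -0.2768  0.1405] yaw x -16.91 tilt [-0.0012  0.0006] F [-0.2 -0.2 -1.5] M [0.01 0.03 0.02] w 0.643 g 42.6 j7 -1.28
24716 [-0.0399 -0.027  -0.0079] [0.0412 0.027  0.004 ] top z -0.0005 ((0.0006125830113887787, -1.1293217539787292e-05), (0.05397168919444084, 0.08108563721179962), 89.99594116210938)
rows shift [ 0.371 -3.61  -0.19 ] turn [-0.003  0.009 -1.864]
```

View pics/w8.png

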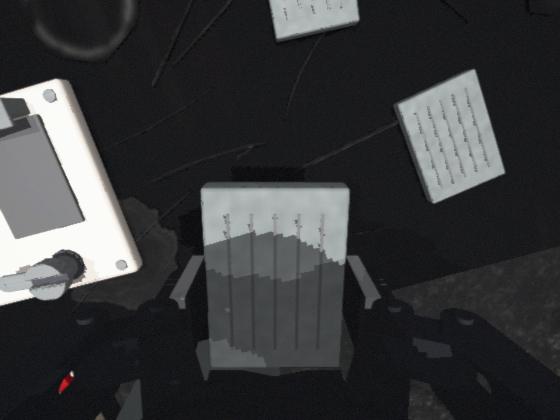

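The plate is held squarely: the wrist view shows it at (275,275), and its centre is at tool x +0.6 mm. I carry it to block 2.

```bash
python3 -m pendant '[[0,-0.7,0,0,0,-0.4,-0.5],[0.1,-1.4,0,0,0,-0.8,-0.5],[0.1,-2.1,0,0,0,-1.2,-0.5],[0.15,-2.8,0,0,0,-1.6,-0.5],[0.165,-3.55,0,0,0,-1.86,-0.5],[0.165,-3.55,0.4,0,0,-1.86,-0.5],[0.165,-3.55,0.9,0,0,-1.86,-0.5],[0.165,-3.55,1.4,0,0,-1.86,-0.5],[0.165,-3.55,1.4,0,0,-1.86,-0.5],[0.165,-3.55,1.4,0,0,-1.86,-0.5]]'
python3 - <<'E'
from h import *
o,M=pose(); c,im,d=shot('wrist'); P=cloud(c,d); T=(P-o['position'])@M
# block top visible parts & lip
m=(P[...,2]>.018)&(P[...,2]<.023)&(abs(P[...,0]-.53)<.06)&(abs(P[...,1]+.11)<.05)&(im.max(-1)<170)
print('block',m.sum(), [np.percentile(P[m][:,k],[1,99]).round(4) for k in (0,1)] if m.sum() else '')
m=(P[...,2]>.036)&(P[...,2]<.042)&(P[...,0]>.54); q=P[m]
n,l,s,ce=cv2.connectedComponentsWithStats(m.astype(np.uint8))
for i in range(1,n):
    if s[i,4]>80: q=P[l==i]; print('lip',q.mean(0).round(4),cv2.minAreaRect(q[:,:2].astype(np.float32)))
plan([.5175,-.1092,.0315],-2,o,M)
E
```

```text
clock: 34.8
position: [0.5178, -0.1095, 0.0715]
ee_rot: [1.0, -0.018, -0.0, -0.0]
ft_force: [1.0, 0.6, -0.6]
grip_width: 0.638
grasp_force: 42.7
t 34.80 pos [ 0.5178 -0.1095  0.0715] yaw x -2.03 tilt [-0.0001  0.0005] F [ 1.   0.6 -0.6] M [-0.03 -0.04 -0.01] w 0.638 g 42.7 j7 -1.36
block 2264 [array([0.5499, 0.5811]), array([-0.139 , -0.0835])]
lip [0.5755 0.0019 0.0383] ((0.5755193829536438, 0.003257129341363907), (0.025509456172585487, 0.018664177507162094), 87.78734588623047)
lip [ 0.5718 -0.1115  0.0384] ((0.571601390838623, -0.11143706738948822), (0.044143952429294586, 0.018410561606287956), 88.46441650390625)
rows shift [-0.007 -0.005  0.801] turn [-0.003  0.001 -0.004]
```

```bash
python3 -m pendant '[[-0.005,0,0.2,0,0,0,-0.5],[-0.005,0,0.4,0,0,0,-0.5],[-0.005,0,0.6,0,0,0,-0.5],[-0.005,0,0.72,0,0,0,-0.5],[-0.005,0,0.78,0,0,0,-0.5],[-0.005,0,0.79,0,0,0,-0.5],[-0.005,0,0.79,0,0,0,-0.5],[0.05,0,0.79,0,0,0,-0.5],[0.1,0,0.79,0,0,0,-0.5],[0.1,0,0.79,0,0,0,-0.5]]'
python3 -m pendant '[[0.03,0,0,0,0,0,-0.5],[0.06,0,0,0,0,0,-0.5],[0.09,0,0,0,0,0,-0.5],[0.11,0,0,0,0,0,-0.5],[0.125,0,0,0,0,0,-0.5],[0.14,0,0,0,0,0,-0.5],[0.14,0,0,0,0,0,-0.5],[0.14,0,0,0,0,0,-0.5],[0.14,0,0,0,0,0,-0.5],[0.14,0,0,0,0,0,-0.5]]'
python3 - <<'E'
from h import *
pose()
E
```

```text
clock: 36.1
position: [0.5226, -0.1094, 0.0312]
ee_rot: [1.0, -0.018, -0.0, -0.0]
ft_force: [0.2, -0.4, 0.7]
grip_width: 0.643
grasp_force: 42.8
clock: 37.35
position: [0.5289, -0.1097, 0.0312]
ee_rot: [1.0, -0.018, -0.001, -0.0]
ft_force: [-4.9, 0.6, 4.9]
grip_width: 0.64
grasp_force: 43.4
t 37.35 pos [ 0.5289 -0.1097  0.0312] yaw x -2.03 tilt [-0.0019  0.0008] F [-4.9  0.6  4.9] M [-0.01  0.96 -0.01] w 0.64 g 43.4 j7 -1.33
```

```bash
python3 -m pendant '[[0,0,0,0,0,0,0.7],[0,0,0,0,0,0,0.7],[0,0,0,0,0,0,0.7],[0,0,-0.4,0,0,0,0.7],[0,0,-1,0,0,0,0.7],[0,0,-1.8,0,0,0,0.7],[0,0,-2.6,0,0,0,0.7],[0,0,-2.6,0,0,0,0.7],[0,0,-2.6,0,0,0,0.7],[0,0,-2.6,0,0,0,0.7]]' 40
python3 - <<'E'
from h import *
o,M=pose(); c,im,d=shot('wrist'); P=cloud(c,d); T=(P-o['position'])@M
plates(P,im,.028,.0345,(.45,-.2),(.62,0)); save(im,'w9.png')
m=(P[...,2]>.018)&(P[...,2]<.023)&(abs(P[...,0]-.53)<.07)&(abs(P[...,1]+.11)<.05)&(im.max(-1)<170)
print('block',m.sum(), [np.percentile(P[m][:,k],[1,99]).round(4) for k in (0,1)] if m.sum() else '')
m=(P[...,2]>.036)&(P[...,2]<.042)&(P[...,0]>.54)
n,l,s,ce=cv2.connectedComponentsWithStats(m.astype(np.uint8))
for i in range(1,n):
    if s[i,4]>80: q=P[l==i]; print('lip',q.mean(0).round(4),cv2.minAreaRect(q[:,:2].astype(np.float32)))
plan([.4654,-.4113,.16],8.1,o,M)
E
```

```text
clock: 38.6
position: [0.5287, -0.1096, 0.1599]
ee_rot: [1.0, -0.018, -0.002, -0.0]
ft_force: [-0.7, -0.5, -0.2]
grip_width: 0.85
grasp_force: 0.0
t 38.60 pos [ 0.5287 -0.1096  0.1599] yaw x -2.02 tilt [-0.003   0.0006] F [-0.7 -0.5 -0.2] M [0.01 0.02 0.02] w 0.85 g 0.0 j7 -1.40
plate px [274. 202.] xy 0.5302 -0.1088 z 0.0318 size 0.0793 0.0562 long-axis ang -1.98
block 195 [array([0.4603, 0.5731]), array([-0.1372, -0.0834])]
lip [ 0.654  -0.0598  0.039 ] ((0.6542577743530273, -0.058143168687820435), (0.00599988317117095, 0.03481626510620117), 23.818988800048828)
lip [0.576  0.0128 0.0383] ((0.5758100748062134, 0.013423820026218891), (0.0449376106262207, 0.018408946692943573), 87.8570327758789)
lip [ 0.5719 -0.1114  0.0384] ((0.5718407034873962, -0.11126893758773804), (0.04379879683256149, 0.018159916624426842), 88.42414855957031)
rows shift [-1.053e+00  6.074e+00 -1.000e-03] turn [-0.005  0.021 -1.265]
```

View pics/w9.png

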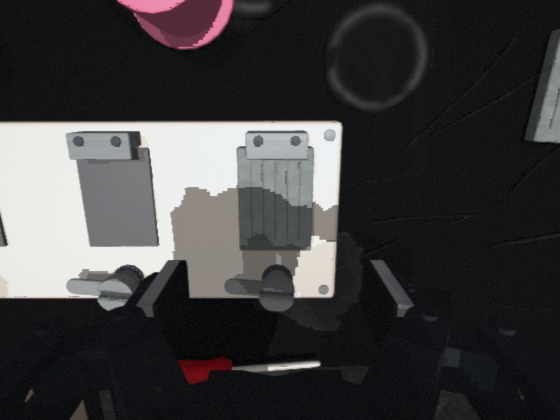

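Plate seated on block 2: in the picture it lies at (276,197) under the lip at (277,143), square and flat. Next is the plate near (0.465,−0.411).

```bash
python3 -m pendant '[[-0.2,1,0,0,0,-0.3,0.65],[-0.4,2,0,0,0,-0.6,0.65],[-0.6,3,0,0,0,-0.9,0.65],[-0.8,4,0,0,0,-1.2,0.65],[-0.95,5,0,0,0,-1.26,0.65],[-1.05,6.07,0,0,0.02,-1.26,0.65],[-1.05,6.07,0.6,0,0.02,-1.26,0.65],[-1.05,6.07,1.3,0,0.02,-1.26,0.65],[-1.05,6.07,1.8,0,0.02,-1.26,0.65],[-1.05,6.07,1.8,0,0.02,-1.26,0.65]]'
python3 - <<'E'
from h import *
o,M=pose(); c,im,d=shot('wrist'); P=cloud(c,d); plates(P,im)
plan([.4654,-.4113,.012],8,o,M)
E
```

```text
clock: 39.9
position: [0.4648, -0.4101, 0.0685]
ee_rot: [0.998, 0.07, -0.001, -0.002]
ft_force: [0.2, -0.1, -0.4]
grip_width: 0.822
grasp_force: 0.0
t 39.90 pos [ 0.4648 -0.4101  0.0685] yaw x 8.05 tilt [-0.0024  0.0032] F [ 0.2 -0.1 -0.4] M [ 0.01 -0.   -0.  ] w 0.822 g 0.0 j7 -0.56
plate px [168.  14.] xy 0.5653 -0.3394 z 0.0116 size 0.0579 0.0173 long-axis ang -81.87
plate px [279. 230.] xy 0.4658 -0.4114 z 0.0118 size 0.0799 0.0561 long-axis ang 8.22
rows shift [0.011 0.029 1.13 ] turn [-0.025  0.014  0.006]
```

```bash
python3 -m pendant '[[0.015,0.025,0.3,0,0,0,0.65],[0.015,0.025,0.6,0,0,0,0.65],[0.015,0.025,0.9,0,0,0,0.65],[0.015,0.025,1.14,0,0,0,0.65],[0.015,0.025,1.14,0,0,0,0.65],[0.015,0.025,1.14,0,0,0,-0.5],[0.015,0.025,1.14,0,0,0,-0.5],[0.015,0.025,1.14,0,0,0,-0.5],[0.015,0.025,1.14,0,0,0,-0.5],[0.015,0.025,1.14,0,0,0,-0.5]]' 40
python3 -m pendant '[[0,0,-0.3,0,0,0,-0.5],[0,0,-1,0,0,0,-0.5],[0,0,-2,0,0,0,-0.5],[0,0,-2.6,0,0,0,-0.5],[0,0,-2.6,0,0,0,-0.5],[0,0,-2.6,0,0,0,-0.5],[0,0,-2.6,0,0,0,-0.5],[0,0,-2.6,0,0,0,-0.5],[0,0,-2.6,0,0,0,-0.5],[0,0,-2.6,0,0,0,-0.5]]'
python3 - <<'E'
from h import *
o,M=pose(); c,im,d=shot('wrist'); P=cloud(c,d); T=(P-o['position'])@M
m=(T[...,2]>-.008)&(T[...,2]<.004)&(abs(T[...,1])<.027)&(abs(T[...,0])<.06); q=T[m]
print(len(q),q.min(0).round(4),q.max(0).round(4),'top z',np.median(q[:,2]).round(4),cv2.minAreaRect(q[:,:2].astype(np.float32)))
plan([.5219,.0152,.14],-2,o,M)
E
```

```text
clock: 41.2
position: [0.4675, -0.4125, 0.0146]
ee_rot: [0.998, 0.07, 0.001, -0.0]
ft_force: [-0.2, -0.2, 5.1]
grip_width: 0.641
grasp_force: 43.1
clock: 42.45
position: [0.4669, -0.4123, 0.1438]
ee_rot: [0.998, 0.07, 0.001, -0.0]
ft_force: [0.0, -0.8, -0.7]
grip_width: 0.641
grasp_force: 42.6
t 42.45 pos [ 0.4669 -0.4123  0.1438] yaw x 8.05 tilt [0.0015 0.0008] F [ 0.  -0.8 -0.7] M [ 0.    0.   -0.03] w 0.641 g 42.6 j7 -0.59
22343 [-0.0418 -0.027  -0.008 ] [0.0387 0.027  0.004 ] top z 0.0029 ((-0.001579195261001587, -2.1599233150482178e-05), (0.053959786891937256, 0.08045405149459839), 89.97883605957031)
rows shift [ 2.287 -8.312  0.086] turn [-0.005 -0.011  1.256]
```

```bash
python3 -m pendant '[[0.3,-1,0,0,0,0.2,-0.5],[0.6,-2.1,0,0,0,0.4,-0.5],[0.9,-3.2,0,0,0,0.6,-0.5],[1.2,-4.3,0,0,0,0.8,-0.5],[1.5,-5.4,0,0,0,1,-0.5],[1.8,-6.5,0,0,0,1.25,-0.5],[2.1,-7.5,0,0,0,1.25,-0.5],[2.33,-8.31,0,0,0,1.25,-0.5],[2.33,-8.31,0.7,0,0,1.25,-0.5],[2.33,-8.31,1.38,0,0,1.25,-0.5]]'
python3 -m pendant '[[0,0,0,0,0,0,-0.5],[0,0,0,0,0,0,-0.5],[0,0,0,0,0,0,-0.5],[0,0,0,0,0,0,-0.5],[0,0,0,0,0,0,-0.5],[0,0,0,0,0,0,-0.5],[0,0,0,0,0,0,-0.5],[0,0,0,0,0,0,-0.5],[0,0,0,0,0,0,-0.5],[0,0,0,0,0,0,-0.5]]'
cat >> h.py <<'E'
def blk(P,im,o,M,cx,cy):
    m=(P[...,2]>.018)&(P[...,2]<.023)&(abs(P[...,0]-cx)<.06)&(abs(P[...,1]-cy)<.05)&(im.max(-1)<170)
    if m.sum(): print('block',m.sum(), [np.percentile(P[m][:,k],[1,99]).round(4) for k in (0,1)])
    m=(P[...,2]>.036)&(P[...,2]<.042)&(P[...,0]>.54)
    n,l,s,ce=cv2.connectedComponentsWithStats(m.astype(np.uint8))
    for i in range(1,n):
        if s[i,4]>80: q=P[l==i]; print('lip',q.mean(0).round(4),cv2.minAreaRect(q[:,:2].astype(np.float32)))
    T=(P-o['position'])@M
    m=(T[...,2]>-.008)&(T[...,2]<.006)&(abs(T[...,1])<.027)&(abs(T[...,0])<.06); q=T[m]
    if len(q): print('held',q.min(0).round(4),q.max(0).round(4),'top z',np.median(q[:,2]).round(4),cv2.minAreaRect(q[:,:2].astype(np.float32)))
E
python3 - <<'E'
from h import *
o,M=pose(); c,im,d=shot('wrist'); P=cloud(c,d); blk(P,im,o,M,.53,.015)
plan([.5240,.0155,.0346],-2,o,M)
E
```

```text
clock: 43.75
position: [0.5245, 0.0162, 0.0749]
ee_rot: [1.0, -0.016, 0.002, -0.001]
ft_force: [-0.4, 0.2, -0.2]
grip_width: 0.646
grasp_force: 42.6
clock: 45.0
position: [0.5242, 0.0155, 0.0754]
ee_rot: [1.0, -0.017, 0.001, -0.0]
ft_force: [-0.5, -0.2, -1.3]
grip_width: 0.64
grasp_force: 42.8
t 45.00 pos [0.5242 0.0155 0.0754] yaw x -1.94 tilt [0.0017 0.0008] F [-0.5 -0.2 -1.3] M [-0.07 -0.01  0.01] w 0.64 g 42.8 j7 -1.61
block 2319 [array([0.5528, 0.5853]), array([-0.0136,  0.0415])]
lip [0.6366 0.1128 0.0389] ((0.6366431713104248, 0.11589469015598297), (0.003977223765105009, 0.024056753143668175), 9.424991607666016)
lip [0.5798 0.1287 0.0383] ((0.5797373056411743, 0.1299937516450882), (0.029052497819066048, 0.018788257613778114), 88.07807159423828)
lip [0.576  0.0135 0.0383] ((0.5756882429122925, 0.013507225550711155), (0.04400947690010071, 0.018837740644812584), 88.02511596679688)
lip [ 0.5719 -0.1028  0.0383] ((0.5718518495559692, -0.10442809760570526), (0.031420379877090454, 0.01819257251918316), 88.10297393798828)
held [-0.0423 -0.027  -0.008 ] [0.0386 0.027  0.006 ] top z 0.0028 ((-0.0018524862825870514, 2.421438694000244e-07), (0.08089478313922882, 0.05399303883314133), 0.006634070072323084)
rows shift [-0.005  0.     0.817] turn [-0.006 -0.012  0.007]
```

```bash
python3 -m pendant '[[0,0.005,0.2,0,0,0,-0.5],[0,0.005,0.4,0,0,0,-0.5],[0,0.005,0.6,0,0,0,-0.5],[0,0.005,0.74,0,0,0,-0.5],[0,0.005,0.8,0,0,0,-0.5],[0,0.005,0.815,0,0,0,-0.5],[0,0.005,0.815,0,0,0,-0.5],[0.05,0.005,0.815,0,0,0,-0.5],[0.1,0.005,0.815,0,0,0,-0.5],[0.1,0.005,0.815,0,0,0,-0.5]]'
python3 -m pendant '[[0.03,0,0,0,0,0,-0.5],[0.06,0,0,0,0,0,-0.5],[0.09,0,0,0,0,0,-0.5],[0.11,0,0,0,0,0,-0.5],[0.13,0,0,0,0,0,-0.5],[0.145,0,0,0,0,0,-0.5],[0.145,0,0,0,0,0,-0.5],[0.145,0,0,0,0,0,-0.5],[0.145,0,0,0,0,0,-0.5],[0.145,0,0,0,0,0,-0.5]]'
python3 - <<'E'
from h import *
pose()
E
```

```text
clock: 46.3
position: [0.5295, 0.015, 0.0348]
ee_rot: [1.0, -0.017, 0.001, -0.0]
ft_force: [-0.2, -0.1, -0.8]
grip_width: 0.641
grasp_force: 42.8
clock: 47.55
position: [0.5359, 0.0149, 0.0346]
ee_rot: [1.0, -0.017, 0.0, -0.0]
ft_force: [-5.0, 0.9, 4.1]
grip_width: 0.643
grasp_force: 43.2
t 47.55 pos [0.5359 0.0149 0.0346] yaw x -1.94 tilt [0.0005 0.0009] F [-5.   0.9  4.1] M [ 0.01  1.15 -0.1 ] w 0.643 g 43.2 j7 -1.58
```

Contact with the stop. I release, rise, and go to the last plate.

```bash
python3 -m pendant '[[0,0,0,0,0,0,0.7],[0,0,0,0,0,0,0.7],[0,0,0,0,0,0,0.7],[0,0,-0.4,0,0,0,0.7],[0,0,-1,0,0,0,0.7],[0,0,-1.8,0,0,0,0.7],[0,0,-2.6,0,0,0,0.7],[0,0,-2.6,0,0,0,0.7],[0,0,-2.6,0,0,0,0.7],[0,0,-2.6,0,0,0,0.7]]' 40
python3 - <<'E'
from h import *
o,M=pose(); c,im,d=shot('wrist'); P=cloud(c,d)
plates(P,im,.0285,.034,(.45,-.2),(.62,.2)); blk(P,im,o,M,.53,.015)
plan([.602,-.341,.16],-5.4,o,M)
E
```

```text
clock: 48.8
position: [0.5356, 0.0147, 0.1635]
ee_rot: [1.0, -0.017, -0.0, -0.0]
ft_force: [0.4, 0.1, -0.2]
grip_width: 0.852
grasp_force: 0.0
t 48.80 pos [0.5356 0.0147 0.1635] yaw x -1.94 tilt [-0.0002  0.0003] F [ 0.4  0.1 -0.2] M [ 0.    0.02 -0.03] w 0.852 g 0.0 j7 -1.64
plate px [436. 205.] xy 0.5352 -0.1086 z 0.0318 size 0.0904 0.0570 long-axis ang -2.03
plate px [274. 205.] xy 0.5342 0.0159 z 0.0318 size 0.0795 0.0563 long-axis ang -1.94
block 111 [array([0.4701, 0.4835]), array([0.0091, 0.0406])]
lip [0.6499 0.1026 0.0389] ((0.65052729845047, 0.10593954473733902), (0.015600224956870079, 0.041924845427274704), 64.8026351928711)
lip [ 0.6563 -0.0313  0.039 ] ((0.6566210389137268, -0.03273550420999527), (0.037535738199949265, 0.007034461945295334), 57.362545013427734)
lip [0.6603 0.1269 0.0391] ((0.6597762703895569, 0.12549041211605072), (0.00815305020660162, 0.0199600700289011), 64.21281433105469)
lip [0.5801 0.1378 0.0383] ((0.5800005793571472, 0.1383851170539856), (0.045002516359090805, 0.01804294064640999), 88.09085845947266)
lip [0.5758 0.0136 0.0384] ((0.5758252143859863, 0.013551943935453892), (0.043972525745630264, 0.01850934699177742), 88.06804656982422)
lip [ 0.5717 -0.1107  0.0384] ((0.5715181827545166, -0.11093930155038834), (0.04456346482038498, 0.018583402037620544), 88.04544067382812)
rows shift [1.568 7.064 0.068] turn [-0.002  0.001  0.433]
```

```bash
python3 -m pendant '[[0.2,1,0,0,0,0.1,0.65],[0.4,2,0,0,0,0.2,0.65],[0.6,3,0,0,0,0.3,0.65],[0.9,4,0,0,0,0.43,0.65],[1.1,5,0,0,0,0.43,0.65],[1.3,6,0,0,0,0.43,0.65],[1.57,7.06,0,0,0,0.43,0.65],[1.57,7.06,0.9,0,0,0.43,0.65],[1.57,7.06,1.87,0,0,0.43,0.65],[1.57,7.06,1.87,0,0,0.43,0.65]]'
python3 - <<'E'
from h import *
o,M=pose(); c,im,d=shot('wrist'); P=cloud(c,d); plates(P,im)
plan([.6023,-.3409,.013],-5.4,o,M)
E
```

```text
clock: 50.1
position: [0.6003, -0.3391, 0.0663]
ee_rot: [0.999, -0.047, -0.003, -0.002]
ft_force: [-0.1, 0.2, 0.5]
grip_width: 0.826
grasp_force: 0.0
t 50.10 pos [ 0.6003 -0.3391  0.0663] yaw x -5.39 tilt [-0.0061  0.0043] F [-0.1  0.2  0.5] M [ 0.02  0.02 -0.01] w 0.826 g 0.0 j7 -0.99
plate px [143.  17.] xy 0.7130 -0.2935 z 0.0134 size 0.0617 0.0139 long-axis ang -89.93
plate px [280. 227.] xy 0.6025 -0.3410 z 0.0118 size 0.0805 0.0561 long-axis ang -5.43
rows shift [0.05  0.036 1.065] turn [-0.027  0.046  0.001]
```

```bash
python3 -m pendant '[[0,0,0.3,0,0,0,0.65],[0,0,0.6,0,0,0,0.65],[0,0,0.9,0,0,0,0.65],[0,0,1.16,0,0,0,0.65],[0,0,1.16,0,0,0,0.65],[0,0,1.16,0,0,0,-0.5],[0,0,1.16,0,0,0,-0.5],[0,0,1.16,0,0,0,-0.5],[0,0,1.16,0,0,0,-0.5],[0,0,1.16,0,0,0,-0.5]]' 40
python3 -m pendant '[[0,0,-0.3,0,0,0,-0.5],[0,0,-1,0,0,0,-0.5],[0,0,-2,0,0,0,-0.5],[0,0,-2.6,0,0,0,-0.5],[0,0,-2.6,0,0,0,-0.5],[0,0,-2.6,0,0,0,-0.5],[0,0,-2.6,0,0,0,-0.5],[0,0,-2.6,0,0,0,-0.5],[0,0,-2.6,0,0,0,-0.5],[0,0,-2.6,0,0,0,-0.5]]'
python3 - <<'E'
from h import *
o,M=pose(); c,im,d=shot('wrist'); P=cloud(c,d); blk(P,im,o,M,.53,.14)
plan([.5285,.1390,.14],-2,o,M)
E
```

```text
clock: 51.4
position: [0.6033, -0.3409, 0.0137]
ee_rot: [0.999, -0.047, 0.001, -0.0]
ft_force: [-0.1, -0.1, 5.3]
grip_width: 0.638
grasp_force: 43.6
clock: 52.65
position: [0.6027, -0.3407, 0.1429]
ee_rot: [0.999, -0.047, 0.001, -0.0]
ft_force: [-0.4, -0.2, -1.0]
grip_width: 0.639
grasp_force: 43.0
t 52.65 pos [ 0.6027 -0.3407  0.1429] yaw x -5.38 tilt [0.0015 0.0008] F [-0.4 -0.2 -1. ] M [-0.02 -0.02 -0.07] w 0.639 g 43.0 j7 -1.01
lip [ 0.6825 -0.4297  0.0393] ((0.6828793883323669, -0.4311951696872711), (0.042627815157175064, 0.08440165221691132), 83.553955078125)
held [-0.0415 -0.027  -0.008 ] [0.0398 0.027  0.006 ] top z 0.002 ((-0.0008513033390045166, -4.721805453300476e-06), (0.0813010036945343, 0.05398399382829666), 0.016163146123290062)
rows shift [-2.378 -9.412  0.063] turn [-0.007 -0.011 -0.423]
```

```bash
python3 -m pendant '[[-0.5,-1,0,0,0,-0.1,-0.5],[-0.9,-2.1,0,0,0,-0.2,-0.5],[-1.2,-3.2,0,0,0,-0.3,-0.5],[-1.5,-4.3,0,0,0,-0.42,-0.5],[-1.7,-5.4,0,0,0,-0.42,-0.5],[-1.9,-6.5,0,0,0,-0.42,-0.5],[-2.1,-7.6,0,0,0,-0.42,-0.5],[-2.3,-8.7,0,0,0,-0.42,-0.5],[-2.39,-9.42,0,0,0,-0.42,-0.5],[-2.39,-9.42,0,0,0,-0.42,-0.5]]'
python3 -m pendant '[[0,0,0.5,0,0,0,-0.5],[0,0,1,0,0,0,-0.5],[0,0,1.36,0,0,0,-0.5],[0,0,1.36,0,0,0,-0.5],[0,0,1.36,0,0,0,-0.5],[0,0,1.36,0,0,0,-0.5],[0,0,1.36,0,0,0,-0.5],[0,0,1.36,0,0,0,-0.5],[0,0,1.36,0,0,0,-0.5],[0,0,1.36,0,0,0,-0.5]]'
python3 - <<'E'
from h import *
o,M=pose(); c,im,d=shot('wrist'); P=cloud(c,d); blk(P,im,o,M,.535,.14); save(im,'w10.png')
plan([.5278,.1395,.0337],-2,o,M)
E
```

```text
clock: 53.95
position: [0.5275, 0.143, 0.1433]
ee_rot: [1.0, -0.015, 0.001, -0.001]
ft_force: [0.3, -0.6, -0.6]
grip_width: 0.642
grasp_force: 43.0
clock: 55.2
position: [0.5281, 0.1395, 0.0753]
ee_rot: [1.0, -0.018, 0.001, -0.0]
ft_force: [-0.2, 0.2, -1.2]
grip_width: 0.645
grasp_force: 43.0
t 55.20 pos [0.5281 0.1395 0.0753] yaw x -2.02 tilt [0.0018 0.0008] F [-0.2  0.2 -1.2] M [-0.03 -0.04 -0.01] w 0.645 g 43.0 j7 -1.84
block 2170 [array([0.5579, 0.5895]), array([0.1115, 0.175 ])]
lip [0.6365 0.122  0.039 ] ((0.6373376250267029, 0.12045346200466156), (0.029096456244587898, 0.005728838033974171), 87.06864929199219)
lip [0.5802 0.1384 0.0384] ((0.5799155235290527, 0.13842470943927765), (0.044050976634025574, 0.01830025017261505), 87.91625213623047)
lip [0.576  0.0217 0.0383] ((0.5758199095726013, 0.020347604528069496), (0.0330025851726532, 0.018726088106632233), 87.99431610107422)
held [-0.0408 -0.027  -0.008 ] [0.0399 0.027  0.006 ] top z 0.0019 ((-0.00045485422015190125, 1.9017606973648071e-06), (0.05399734526872635, 0.0806703045964241), 89.98771667480469)
rows shift [-0.008  0.     0.832] turn [-0.006 -0.013 -0.003]
```

View pics/w10.png

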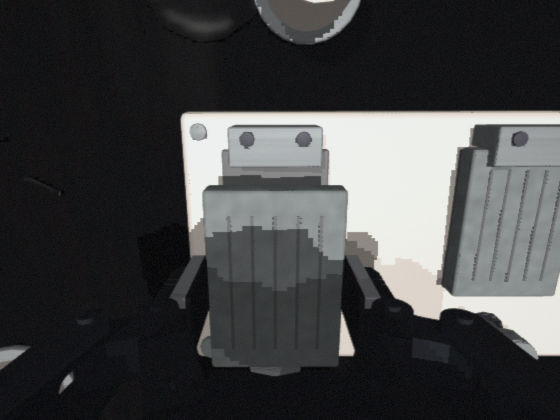

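The held plate at (276,275) is over block 0 at (275,168) and in line with it. I set it down and slide it in.

```bash
python3 -m pendant '[[0,0,0.2,0,0,0,-0.5],[0,0,0.4,0,0,0,-0.5],[0,0,0.6,0,0,0,-0.5],[0,0,0.74,0,0,0,-0.5],[0,0,0.81,0,0,0,-0.5],[0,0,0.825,0,0,0,-0.5],[0,0,0.825,0,0,0,-0.5],[0.05,0,0.825,0,0,0,-0.5],[0.1,0,0.825,0,0,0,-0.5],[0.1,0,0.825,0,0,0,-0.5]]'
python3 -m pendant '[[0.03,0,0,0,0,0,-0.5],[0.06,0,0,0,0,0,-0.5],[0.09,0,0,0,0,0,-0.5],[0.11,0,0,0,0,0,-0.5],[0.125,0,0,0,0,0,-0.5],[0.135,0,0,0,0,0,-0.5],[0.135,0,0,0,0,0,-0.5],[0.135,0,0,0,0,0,-0.5],[0.135,0,0,0,0,0,-0.5],[0.135,0,0,0,0,0,-0.5]]'
python3 - <<'E'
from h import *
pose()
E
```

```text
clock: 56.5
position: [0.5335, 0.1393, 0.0342]
ee_rot: [1.0, -0.018, 0.001, -0.0]
ft_force: [-1.0, -0.9, -1.4]
grip_width: 0.641
grasp_force: 43.0
clock: 57.75
position: [0.5388, 0.1391, 0.0338]
ee_rot: [1.0, -0.018, -0.0, -0.0]
ft_force: [-6.0, -0.1, 2.9]
grip_width: 0.639
grasp_force: 43.5
t 57.75 pos [0.5388 0.1391 0.0338] yaw x -2.01 tilt [-0.0006  0.0005] F [-6.  -0.1  2.9] M [-0.08  1.24 -0.02] w 0.639 g 43.5 j7 -1.81
```

```bash
python3 -m pendant '[[0,0,0,0,0,0,0.7],[0,0,0,0,0,0,0.7],[0,0,0,0,0,0,0.7],[0,0,-0.4,0,0,0,0.7],[0,0,-1,0,0,0,0.7],[0,0,-1.8,0,0,0,0.7],[0,0,-2.6,0,0,0,0.7],[0,0,-3.4,0,0,0,0.7],[0,0,-4.2,0,0,0,0.7],[0,0,-4.2,0,0,0,0.7]]' 40
python3 - <<'E'
from h import *
o,M=pose(); c,im,d=shot('wrist'); P=cloud(c,d)
plates(P,im,.0285,.034,(.45,-.2),(.62,.2)); blk(P,im,o,M,.53,.015); save(im,'w11.png')
plan([.4128,.3162,.245],88.3,o,M)
E
```

```text
clock: 59.0
position: [0.5411, 0.1392, 0.2474]
ee_rot: [1.0, -0.018, 0.004, -0.002]
ft_force: [0.3, -0.5, -0.7]
grip_width: 0.852
grasp_force: 0.0
t 59.00 pos [0.5411 0.1392 0.2474] yaw x -2.04 tilt [0.0073 0.0032] F [ 0.3 -0.5 -0.7] M [-0.02  0.02  0.04] w 0.852 g 0.0 j7 -1.88
plate px [525. 185.] xy 0.5355 -0.1086 z 0.0318 size 0.0905 0.0581 long-axis ang -1.42
plate px [399. 185.] xy 0.5389 0.0161 z 0.0318 size 0.0909 0.0566 long-axis ang -1.81
plate px [312. 202.] xy 0.5169 0.0997 z 0.0309 size 0.0806 0.0550 long-axis ang -1.37
block 115 [array([0.4701, 0.5841]), array([0.0099, 0.045 ])]
lip [0.6287 0.3298 0.0401] ((0.6249948143959045, 0.34042102098464966), (0.03323833644390106, 0.1684221774339676), 82.6383285522461)
lip [ 0.6681 -0.0239  0.0391] ((0.6672741770744324, -0.027641182765364647), (0.052070461213588715, 0.0160288717597723), 29.932300567626953)
lip [ 0.6828 -0.0593  0.0391] ((0.6828474998474121, -0.05894193798303604), (0.019452545791864395, 0.0053583774715662), 19.069711685180664)
lip [0.5804 0.1384 0.0384] ((0.580277144908905, 0.13850046694278717), (0.04284491762518883, 0.017893832176923752), 87.85537719726562)
lip [0.5759 0.0142 0.0384] ((0.5757434368133545, 0.013950586318969727), (0.044156599789857864, 0.01786356419324875), 87.96126556396484)
lip [ 0.5713 -0.1079  0.0384] ((0.5712847709655762, -0.1090812236070633), (0.04142482578754425, 0.017854057252407074), 87.94657897949219)
rows shift [-2.691 -3.446  0.041] turn [  0.021  -0.06  -11.292]
```

View pics/w11.png

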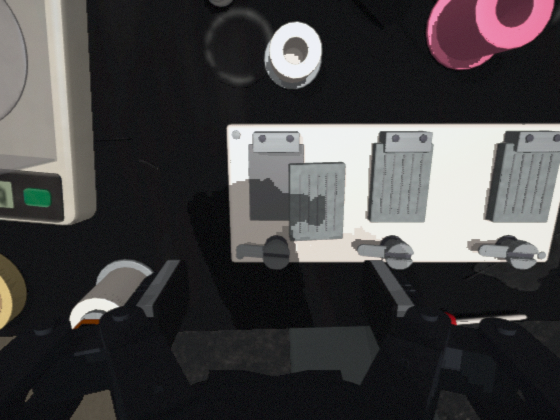

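The picture shows that the plate on block 0 was knocked aside: it now lies at (317,202), half off its block and tilted. I measure its tilt so I can grip it again.

Run:
```python
from h import *
o,M=pose(); c,im,d=shot('wrist'); P=cloud(c,d); u=slice(296,338); v=slice(170,234)
q=P[v,u].reshape(-1,3); q=q[(q[:,2]>.022)&(q[:,2]<.038)]
for _ in range(3):
    A=np.c_[q[:,:2],np.ones(len(q))]; s=np.linalg.lstsq(A,q[:,2],rcond=None)[0]; r=q[:,2]-A@s; q=q[abs(r)<.0015]
print('slope',s[:2],'deg',np.degrees(np.arctan(s[:2])),'n',len(q),'res',r.std())
e=abs(np.c_[P[...,:2].reshape(-1,2),np.ones(P[...,0].size)]@s-P[...,2].reshape(-1))<.0015
m=e.reshape(P.shape[:2])&(abs(P[...,0]-.517)<.06)&(abs(P[...,1]-.0997)<.04); n,l,st,ce=cv2.connectedComponentsWithStats(m.astype(np.uint8))
i=1+st[1:,4].argmax(); q=P[l==i]; r=cv2.minAreaRect(q[:,:2].astype(np.float32)); print(r)
x,y=r[0]; print('z centre',s@[x,y,1],'z at y+-28', s@[x,y+.028,1], s@[x,y-.028,1]); plan([x,y,.1],-1.4,o,M)
```

```text
t 59.05 pos [0.5402 0.139  0.2452] yaw x -2.03 tilt [0.0042 0.0019] F [-0.6 -0.8 -1.3] M [ 0.01 -0.04 -0.05] w 0.849 g 0.0 j7 -1.88
slope [0.00183319 0.09667309] deg [0.1050341  5.52180091] n 2569 res 0.0006540851269462322
((0.5171060562133789, 0.09922254085540771), (0.055285271257162094, 0.07982107996940613), 88.58113861083984)
z centre 0.030516156656169247 z at y+-28 0.03322300311467893 0.027809310197659566
rows shift [-0.445  0.818  2.901] turn [-0.015 -0.03  -0.079]
```

```bash
python3 -m pendant '[[-0.2,0.4,0.8,0.3,0,0,0.65],[-0.436,0.816,1.6,0.69,0,-0.08,0.65],[-0.436,0.816,2.5,0.69,0,-0.08,0.65],[-0.436,0.816,3.3,0.69,0,-0.08,0.65],[-0.436,0.816,3.6,0.69,0,-0.08,0.65],[-0.436,0.816,3.6,0.69,0,-0.08,0.65],[-0.436,0.816,3.6,0.69,0,-0.08,0.65],[-0.436,0.816,3.6,0.69,0,-0.08,0.65],[-0.436,0.816,3.6,0.69,0,-0.08,0.65],[-0.436,0.816,3.6,0.69,0,-0.08,0.65]]' 40
python3 - <<'E'
from h import *
o,M=pose(); plan([.517,.0990,.032],-2,o,M)
d=M.T@(np.array([.517,.0990,.032])-o['position'])/.05; print(d)
E
```

```text
clock: 60.35
position: [0.5168, 0.0992, 0.0644]
ee_rot: [0.999, -0.012, 0.002, -0.049]
ft_force: [0.1, 0.2, -0.1]
grip_width: 0.829
grasp_force: 0.0
t 60.35 pos [0.5168 0.0992 0.0644] yaw x -1.38 tilt [0.0052 0.0972] F [ 0.1  0.2 -0.1] M [-0.12  0.01  0.05] w 0.829 g 0.0 j7 -1.62
rows shift [0.002 0.066 0.644] turn [-0.698 -0.017  0.079]
[0.00178219 0.06591982 0.64397354]
```

```bash
python3 -m pendant '[[0,0.02,0.2,0,0,0,0.65],[0,0.04,0.4,0,0,0,0.65],[0,0.055,0.55,0,0,0,0.65],[0,0.065,0.64,0,0,0,0.65],[0,0.065,0.64,0,0,0,0.65],[0,0.065,0.64,0,0,0,-0.5],[0,0.065,0.64,0,0,0,-0.5],[0,0.065,0.64,0,0,0,-0.5],[0,0.065,0.64,0,0,0,-0.5],[0,0.065,0.64,0,0,0,-0.5]]' 40
python3 - <<'E'
from h import *
pose()
E
```

```text
clock: 61.6
position: [0.517, 0.0989, 0.0323]
ee_rot: [0.999, -0.012, 0.002, -0.049]
ft_force: [-2.5, -1.2, 5.5]
grip_width: 0.643
grasp_force: 42.3
t 61.60 pos [0.517  0.0989 0.0323] yaw x -1.39 tilt [0.0053 0.0972] F [-2.5 -1.2  5.5] M [-0.22  0.41  0.04] w 0.643 g 42.3 j7 -1.59
```

```bash
python3 -m pendant '[[0,0,-0.2,0,0,0,-0.5],[0,0,-0.5,0,0,0,-0.5],[0,0,-0.8,0,0,0,-0.5],[0.1,-0.3,-0.8,-0.3,0,0.04,-0.5],[0.2,-0.6,-0.78,-0.69,-0.03,0.08,-0.5],[0.2,-0.89,-0.76,-0.69,-0.03,0.08,-0.5],[0.2,-0.89,-0.76,-0.69,-0.03,0.08,-0.5],[0.2,-0.89,-0.76,-0.69,-0.03,0.08,-0.5],[0.2,-0.89,-0.76,-0.69,-0.03,0.08,-0.5],[0.2,-0.89,-0.76,-0.69,-0.03,0.08,-0.5]]'
python3 - <<'E'
from h import *
o,M=pose(); c,im,d=shot('wrist'); P=cloud(c,d); blk(P,im,o,M,.535,.14)
T=(P-o['position'])@M; q=T[(T[...,2]>-.008)&(T[...,2]<.006)&(abs(T[...,1])<.026)&(abs(T[...,0])<.038)]
print('held slope',np.linalg.lstsq(np.c_[q[:,:2],np.ones(len(q))],q[:,2],rcond=None)[0])
plan([.5278,.1393,.034],-2,o,M)
E
```

```text
clock: 62.85
position: [0.5276, 0.1385, 0.074]
ee_rot: [1.0, -0.018, -0.001, -0.0]
ft_force: [-0.3, -0.3, -0.8]
grip_width: 0.638
grasp_force: 42.8
t 62.85 pos [0.5276 0.1385 0.074 ] yaw x -2.07 tilt [-0.0024  0.0009] F [-0.3 -0.3 -0.8] M [-0.02 -0.02 -0.  ] w 0.638 g 42.8 j7 -1.82
block 2046 [array([0.5586, 0.5838]), array([0.1113, 0.1763])]
lip [0.6361 0.1218 0.039 ] ((0.6368715763092041, 0.12056756019592285), (0.026862090453505516, 0.004758037161082029), 87.3031234741211)
lip [0.5802 0.1384 0.0384] ((0.5801739692687988, 0.13847185671329498), (0.04409244284033775, 0.018415817990899086), 87.7319107055664)
lip [0.5759 0.0219 0.0383] ((0.5757805109024048, 0.020571397617459297), (0.031693778932094574, 0.0185069777071476), 87.84841918945312)
held [-0.0404 -0.027  -0.0079] [0.0407 0.027  0.006 ] top z 0.0019 ((0.00013107061386108398, -3.865361213684082e-05), (0.08099520206451416, 0.0539994053542614), 0.09017937630414963)
held slope [0.00212551 0.00346706 0.00192383]
rows shift [ 0.005 -0.015  0.8  ] turn [-0.006  0.018 -0.009]
```

```bash
python3 -m pendant '[[0,-0.015,0.2,0,0,0,-0.5],[0,-0.015,0.4,0,0,0,-0.5],[0,-0.015,0.6,0,0,0,-0.5],[0,-0.015,0.74,0,0,0,-0.5],[0,-0.015,0.79,0,0,0,-0.5],[0,-0.015,0.805,0,0,0,-0.5],[0,-0.015,0.805,0,0,0,-0.5],[0.05,-0.015,0.805,0,0,0,-0.5],[0.1,-0.015,0.805,0,0,0,-0.5],[0.1,-0.015,0.805,0,0,0,-0.5]]'
python3 -m pendant '[[0.03,0,0,0,0,0,-0.5],[0.06,0,0,0,0,0,-0.5],[0.09,0,0,0,0,0,-0.5],[0.11,0,0,0,0,0,-0.5],[0.125,0,0,0,0,0,-0.5],[0.135,0,0,0,0,0,-0.5],[0.135,0,0,0,0,0,-0.5],[0.135,0,0,0,0,0,-0.5],[0.135,0,0,0,0,0,-0.5],[0.135,0,0,0,0,0,-0.5]]'
python3 - <<'E'
from h import *
pose()
E
```

```text
clock: 64.15
position: [0.5329, 0.1399, 0.0339]
ee_rot: [1.0, -0.018, -0.001, -0.0]
ft_force: [0.3, 0.4, -0.1]
grip_width: 0.642
grasp_force: 42.8
clock: 65.4
position: [0.538, 0.1397, 0.0337]
ee_rot: [1.0, -0.017, -0.003, -0.0]
ft_force: [-8.9, -0.1, 9.7]
grip_width: 0.642
grasp_force: 43.9
t 65.40 pos [0.538  0.1397 0.0337] yaw x -2.00 tilt [-0.0053  0.0008] F [-8.9 -0.1  9.7] M [-0.21  1.91 -0.07] w 0.642 g 43.9 j7 -1.79
```

```bash
python3 -m pendant '[[0,0,0,0,0,0,0.7],[0,0,0,0,0,0,0.7],[0,0,0,0,0,0,0.7],[0,0,-0.4,0,0,0,0.7],[0,0,-1,0,0,0,0.7],[0,0,-1.8,0,0,0,0.7],[0,0,-2.6,0,0,0,0.7],[0,0,-3.4,0,0,0,0.7],[0,0,-4.2,0,0,0,0.7],[0,0,-4.2,0,0,0,0.7]]' 40
python3 - <<'E'
from h import *
o,M=pose(); c,im,d=shot('wrist'); P=cloud(c,d)
plates(P,im,.0285,.034,(.45,-.2),(.62,.2)); cams(P,o,M,.043,.048)
plan([.4128,.3162,.245],88.3,o,M)
E
```

```text
clock: 66.65
position: [0.5413, 0.1397, 0.2469]
ee_rot: [1.0, -0.018, 0.001, -0.002]
ft_force: [-0.0, 0.2, -0.4]
grip_width: 0.852
grasp_force: 0.0
t 66.65 pos [0.5413 0.1397 0.2469] yaw x -2.03 tilt [0.0029 0.0032] F [-0.   0.2 -0.4] M [-0.01 -0.01  0.02] w 0.852 g 0.0 j7 -1.87
plate px [400. 185.] xy 0.5392 0.0160 z 0.0318 size 0.0907 0.0566 long-axis ang -2.20
plate px [525. 184.] xy 0.5349 -0.1085 z 0.0318 size 0.0907 0.0575 long-axis ang -1.91
plate px [275. 185.] xy 0.5382 0.1406 z 0.0318 size 0.0792 0.0559 long-axis ang -1.97
head [0.4673 0.1423 0.0456] slot ang 82.7
head [0.463  0.0179 0.0456] slot ang 84.4
head [ 0.4587 -0.1065  0.0456] slot ang 86.4
rows shift [-2.694 -3.437  0.042] turn [-3.0000e-03 -3.4000e-02 -1.1291e+01]
```

All three plates are seated at the same row, flat. Now the driver again.

```bash
python3 -m pendant '[[-0.5,-0.6,0,0,0,-1.2,1],[-1,-1.2,0,0,0,-2.4,1],[-1.5,-1.8,0,0,0,-3.6,1],[-2,-2.4,0,0,0,-4.8,1],[-2.4,-3,0,0,0,-6,1],[-2.69,-3.44,0,0,0,-7.2,1],[-2.69,-3.44,0,0,0,-8.4,1],[-2.69,-3.44,0,0,0,-9.6,1],[-2.69,-3.44,0,0,0,-10.8,1],[-2.69,-3.44,0,0,0,-11.29,1]]'
python3 - <<'E'
from h import *
o,M=pose(); c,im,d=shot('wrist'); P=cloud(c,d)
m=(P[...,2]>.148)&(P[...,2]<.165)&(abs(P[...,0]-.41)<.04)&(abs(P[...,1]-.31)<.04); q=P[m]
r=cv2.minAreaRect(q[:,:2].astype(np.float32)); print(len(q),r)
plan([r[0][0],r[0][1]-.0012,.111],88.3,o,M)
E
```

```text
clock: 67.95
position: [0.4109, 0.3157, 0.2426]
ee_rot: [0.716, 0.698, -0.002, -0.001]
ft_force: [-0.3, -0.1, -0.1]
grip_width: 0.998
grasp_force: 0.0
t 67.95 pos [0.4109 0.3157 0.2426] yaw x 88.53 tilt [-0.004  -0.0007] F [-0.3 -0.1 -0.1] M [-0.01 -0.05  0.02] w 0.998 g 0.0 j7 -0.75
1578 ((0.41306644678115845, 0.31703314185142517), (0.02601679600775242, 0.026985885575413704), 88.5890884399414)
rows shift [0.006 0.053 2.632] turn [-0.029  0.006  0.029]
```

```bash
python3 -m pendant '[[0,0.02,0.5,0,0,0,1],[0,0.02,1,0,0,0,1],[0,0.02,1.7,0,0,0,1],[0,0.02,2.3,0,0,0,1],[0,0.02,2.66,0,0,0,1],[0,0.02,2.66,0,0,0,1],[0,0.02,2.66,0,0,0,-1],[0,0.02,2.66,0,0,0,-1],[0,0.02,2.66,0,0,0,-1],[0,0.02,2.66,0,0,0,-1]]' 60
python3 -m pendant '[[0,0,0,0,0,0,-1],[0,0,0,0,0,0,-1],[0,0,0,0,0,0,-1],[0,0,0,0,0,0,-1],[0,0,-0.5,0,0,0,-1],[0,0,-1.5,0,0,0,-1],[0,0,-2.5,0,0,0,-1],[0,0,-2.7,0,0,0,-1],[0,0,-2.7,0,0,0,-1],[0,0,-2.7,0,0,0,-1]]'
python3 - <<'E'
from h import *
o,M=pose(); c,im,d=shot('wrist'); P=cloud(c,d); cams(P,o,M)
plan([.467,.1424,.19],84,o,M)
E
```

```text
clock: 69.25
position: [0.4124, 0.3164, 0.1118]
ee_rot: [0.717, 0.697, 0.0, -0.001]
ft_force: [-1.3, -0.3, 4.4]
grip_width: 0.312
grasp_force: 57.2
clock: 70.5
position: [0.4118, 0.3155, 0.2444]
ee_rot: [0.717, 0.697, -0.002, -0.001]
ft_force: [-0.7, 0.8, -1.3]
grip_width: 0.315
grasp_force: 57.4
t 70.50 pos [0.4118 0.3155 0.2444] yaw x 88.31 tilt [-0.0044 -0.0011] F [-0.7  0.8 -1.3] M [-0.01 -0.02 -0.01] w 0.315 g 57.4 j7 -0.76
blade tool xy [0.0003 0.0002] 24 zmax 0.0943
rows shift [-3.427  1.211  1.086] turn [-0.031  0.01   0.539]
```

```bash
python3 -m pendant '[[-0.8,0.3,0,0,0,0.1,-1],[-1.6,0.6,0,0,0,0.3,-1],[-2.5,0.9,0,0,0,0.54,-1],[-3.43,1.2,0,0,0,0.54,-1],[-3.43,1.2,0.6,0,0,0.54,-1],[-3.43,1.2,1.2,0,0,0.54,-1],[-3.43,1.2,1.77,0,0,0.54,-1],[-3.43,1.2,1.77,0,0,0.54,-1],[-3.43,1.2,1.77,0,0,0.54,-1],[-3.43,1.2,1.77,0,0,0.54,-1]]'
python3 - <<'E'
from h import *
o,M=pose(); c,im,d=shot('wrist'); P=cloud(c,d); cams(P,o,M)
plan([.467,.1424,.136],84,o,M)
E
```

```text
clock: 71.8
position: [0.4677, 0.1432, 0.1585]
ee_rot: [0.743, 0.669, 0.0, -0.001]
ft_force: [0.3, -0.1, -2.0]
grip_width: 0.309
grasp_force: 57.4
t 71.80 pos [0.4677 0.1432 0.1585] yaw x 83.99 tilt [-0.0008  0.0017] F [ 0.3 -0.1 -2. ] M [-0.   -0.04 -0.04] w 0.309 g 57.4 j7 -0.46
blade tool xy [0.0001 0.0002] 21 zmax 0.094
head [0.4669 0.1446 0.0456] slot ang 85.6 len 0.0159 -> TCP xy [0.4667 0.1445] shift tool [ 0.024 -0.023]
rows shift [-0.017 -0.012  0.45 ] turn [-0.007 -0.011 -0.002]
```

```bash
python3 -m pendant '[[-0.01,-0.02,0.1,0,0,0,-1],[-0.01,-0.02,0.2,0,0,0,-1],[-0.01,-0.02,0.32,0,0,0,-1],[-0.01,-0.02,0.4,0,0,0,-1],[-0.01,-0.02,0.45,0,0,0,-1],[-0.01,-0.02,0.45,0,0,0,-1],[-0.01,-0.02,0.45,0,0,1,-1],[-0.01,-0.02,0.45,0,0,2,-1],[-0.01,-0.02,0.45,0,0,3,-1],[-0.01,-0.02,0.45,0,0,4,-1]]'
python3 -m pendant '[[0,0,0,0,0,1,-1],[0,0,0,0,0,2,-1],[0,0,0,0,0,3,-1],[0,0,0,0,0,4,-1],[0,0,0,0,0,5,-1],[0,0,0,0,0,6,-1],[0,0,0,0,0,7,-1],[0,0,0,0,0,7.6,-1],[0,0,0,0,0,7.6,-1],[0,0,0,0,0,7.6,-1]]'
python3 - <<'E'
from h import *
pose()
E
```

```text
clock: 73.1
position: [0.4668, 0.1422, 0.135]
ee_rot: [0.9, 0.436, -0.0, -0.0]
ft_force: [3.7, -1.5, -3.6]
grip_width: 0.309
grasp_force: 57.3
clock: 74.35
position: [0.4667, 0.1418, 0.1351]
ee_rot: [0.997, -0.076, -0.001, -0.0]
ft_force: [3.4, -3.8, -1.9]
grip_width: 0.307
grasp_force: 57.3
t 74.35 pos [0.4667 0.1418 0.1351] yaw x -8.71 tilt [-0.0011  0.0001] F [ 3.4 -3.8 -1.9] M [-1.17 -1.11  0.03] w 0.307 g 57.3 j7 -2.06
```

```bash
python3 -m pendant '[[0,0,0,0,0,0.2,-1],[0,0,0,0,0,0.4,-1],[0,0,0,0,0,0.6,-1],[0,0,0,0,0,0.7,-1],[0,0,0,0,0,0.7,-1],[0,0,0,0,0,0.7,-1],[0,0,0,0,0,0.7,-1],[0,0,0,0,0,0.7,-1],[0,0,0,0,0,0.7,-1],[0,0,0,0,0,0.7,-1]]'
python3 - <<'E'
from h import *
pose()
E
```

```text
clock: 75.6
position: [0.4667, 0.1418, 0.1351]
ee_rot: [0.992, -0.125, -0.001, 0.0]
ft_force: [2.9, -3.3, -2.0]
grip_width: 0.308
grasp_force: 57.3
t 75.60 pos [0.4667 0.1418 0.1351] yaw x -14.31 tilt [-0.0011  0.0001] F [ 2.9 -3.3 -2. ] M [-1.15 -1.07  0.05] w 0.308 g 57.3 j7 -2.15
```

```bash
python3 -m pendant '[[0,0,0,0,0,-0.5,-1],[0,0,0,0,0,-1.2,-1],[0,0,0,0,0,-1.2,-1],[0,0,-0.2,0,0,-1.2,-1],[0,0,-0.5,0,0,-1.2,-1],[0,0,-0.9,0,0,-1.2,-1],[0,0,-0.9,0,0,-1.2,-1],[0,0,-0.9,0,0,-1.2,-1],[0,0,-0.9,0,0,-1.2,-1],[0,0,-0.9,0,0,-1.2,-1]]'
python3 - <<'E'
from h import *
o,M=pose(); c,im,d=shot('wrist'); P=cloud(c,d); cams(P,o,M); save(im,'w12.png',(150,60,430,260),2.8)
T=(P-o['position'])@M
k=(P[...,2]>.0325)&(P[...,2]<.042)&(P[...,0]>.483)&(P[...,0]<.52)&(abs(P[...,1]-.14)<.05); q=P[k]
if len(q)>20: print('tongue',len(q),cv2.minAreaRect(q[:,:2].astype(np.float32)))
plan([.4625,.0178,.156],84,o,M)
E
```

```text
clock: 76.85
position: [0.4659, 0.1424, 0.1794]
ee_rot: [0.999, -0.042, -0.002, -0.0]
ft_force: [-0.0, -0.3, -1.6]
grip_width: 0.314
grasp_force: 57.6
t 76.85 pos [0.4659 0.1424 0.1794] yaw x -4.82 tilt [-0.0032  0.0004] F [-0.  -0.3 -1.6] M [-0.   -0.06  0.03] w 0.314 g 57.6 j7 -2.01
blade tool xy [-0.0007 -0.0006] 21 zmax 0.0939
head [0.4672 0.1423 0.0456] slot ang 178.0 len 0.0153 -> TCP xy [0.4677 0.1416] shift tool [0.039 0.012]
head [0.4628 0.0177 0.0456] slot ang 83.5 len 0.0152 -> TCP xy [0.4634 0.017 ] shift tool [0.161 2.503]
tongue 776 ((0.5014568567276001, 0.14113783836364746), (0.03688158094882965, 0.05273164063692093), 0.6546927094459534)
rows shift [0.144 2.488 0.467] turn [ -0.018   0.017 -11.102]
```

View pics/w12.png

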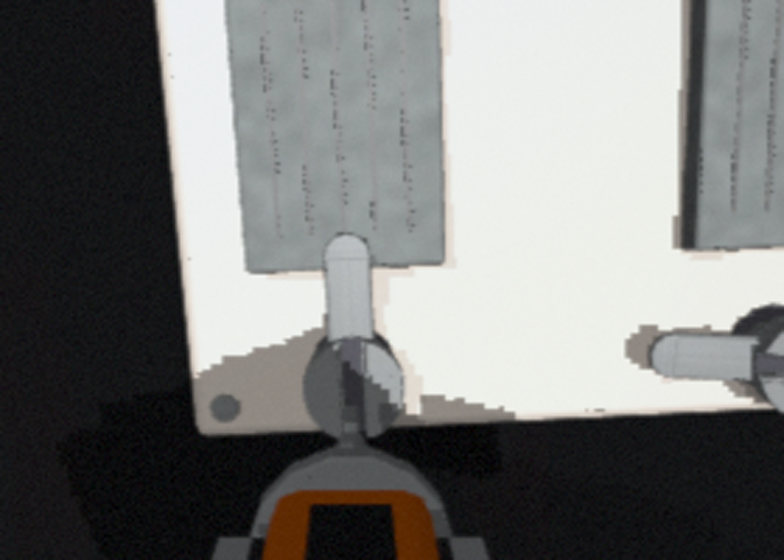

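Cam 0 is locked: its tongue lies over the plate at crop (348,260), and the slot is at −2.0°, the end stop. Now the middle cam.

```bash
python3 -m pendant '[[0.05,0.5,0,0,0,-1.2,-1],[0.1,1,0,0,0,-2.4,-1],[0.14,1.5,0,0,0,-3.6,-1],[0.14,2,0,0,0,-4.8,-1],[0.14,2.49,0,0,0,-6,-1],[0.14,2.49,0,0,0,-7.2,-1],[0.14,2.49,0.1,0,0,-8.4,-1],[0.14,2.49,0.2,0,0,-9.6,-1],[0.14,2.49,0.35,0,0,-10.8,-1],[0.14,2.49,0.46,0,0,-11.1,-1]]'
python3 - <<'E'
from h import *
o,M=pose(); c,im,d=shot('wrist'); P=cloud(c,d); cams(P,o,M)
plan([.4625,.0178,.1355],84,o,M)
E
```

```text
clock: 78.15
position: [0.4624, 0.0178, 0.1563]
ee_rot: [0.742, 0.67, -0.001, -0.001]
ft_force: [-0.2, -0.1, -0.6]
grip_width: 0.307
grasp_force: 57.6
t 78.15 pos [0.4624 0.0178 0.1563] yaw x 84.17 tilt [-0.0028  0.0007] F [-0.2 -0.1 -0.6] M [ 0.01 -0.04 -0.02] w 0.307 g 57.6 j7 -0.21
blade tool xy [0.0003 0.0002] 21 zmax 0.0942
head [0.4664 0.1408 0.0455] slot ang 179.9 len 0.0133 -> TCP xy [0.4662 0.1405] shift tool [ 2.449 -0.174]
head [0.4627 0.0197 0.0456] slot ang 83.5 len 0.0160 -> TCP xy [0.4625 0.0194] shift tool [ 0.031 -0.002]
rows shift [-0.001  0.003  0.417] turn [-0.02  -0.003  0.022]
```

```bash
python3 -m pendant '[[0,0,0.1,0,0,0,-1],[0,0,0.2,0,0,0,-1],[0,0,0.3,0,0,0,-1],[0,0,0.38,0,0,0,-1],[0,0,0.42,0,0,0,-1],[0,0,0.42,0,0,0,-1],[0,0,0.42,0,0,1,-1],[0,0,0.42,0,0,2,-1],[0,0,0.42,0,0,3,-1],[0,0,0.42,0,0,4,-1]]'
python3 -m pendant '[[0,0,0,0,0,1,-1],[0,0,0,0,0,2,-1],[0,0,0,0,0,3,-1],[0,0,0,0,0,4,-1],[0,0,0,0,0,5,-1],[0,0,0,0,0,6,-1],[0,0,0,0,0,7,-1],[0,0,0,0,0,7.7,-1],[0,0,0,0,0,8.3,-1],[0,0,0,0,0,8.3,-1]]'
python3 - <<'E'
from h import *
pose()
E
```

```text
clock: 79.45
position: [0.463, 0.0177, 0.136]
ee_rot: [0.9, 0.436, -0.0, -0.001]
ft_force: [1.5, -1.9, -1.7]
grip_width: 0.312
grasp_force: 57.4
clock: 80.7
position: [0.4634, 0.0169, 0.1361]
ee_rot: [0.992, -0.126, -0.0, 0.0]
ft_force: [2.9, -3.9, -3.9]
grip_width: 0.312
grasp_force: 57.3
t 80.70 pos [0.4634 0.0169 0.1361] yaw x -14.52 tilt [-0.0003 -0.0004] F [ 2.9 -3.9 -3.9] M [-1.16 -0.94  0.06] w 0.312 g 57.3 j7 -1.92
```

```bash
python3 -m pendant '[[0,0,0,0,0,-0.5,-1],[0,0,0,0,0,-1.2,-1],[0,0,0,0,0,-1.2,-1],[0,0,-0.2,0,0,-1.2,-1],[0,0,-0.5,0,0,-1.2,-1],[0,0,-0.9,0,0,-1.2,-1],[0,0,-0.9,0,0,-1.2,-1],[0,0,-0.9,0,0,-1.2,-1],[0,0,-0.9,0,0,-1.2,-1],[0,0,-0.9,0,0,-1.2,-1]]'
python3 - <<'E'
from h import *
o,M=pose(); c,im,d=shot('wrist'); P=cloud(c,d); cams(P,o,M)
plan([.4582,-.1070,.156],84,o,M)
E
```

```text
clock: 81.95
position: [0.4624, 0.0178, 0.1803]
ee_rot: [0.999, -0.042, -0.002, -0.0]
ft_force: [-0.3, -0.8, -0.9]
grip_width: 0.31
grasp_force: 57.8
t 81.95 pos [0.4624 0.0178 0.1803] yaw x -4.82 tilt [-0.0032  0.0005] F [-0.3 -0.8 -0.9] M [ 0.07 -0.07  0.03] w 0.31 g 57.8 j7 -1.78
blade tool xy [-0.0006 -0.0006] 24 zmax 0.095
head [0.463  0.0174 0.0456] slot ang 176.7 len 0.0154 -> TCP xy [0.4636 0.0168] shift tool [0.026 0.018]
head [0.4672 0.1417 0.0455] slot ang 0.2 len 0.0152 -> TCP xy [0.4678 0.1411] shift tool [-0.098 -2.465]
head [ 0.4586 -0.1071  0.0456] slot ang 84.5 len 0.0152 -> TCP xy [ 0.4591 -0.1078] shift tool [0.147 2.509]
rows shift [0.128 2.495 0.486] turn [ -0.02    0.017 -11.102]
```

Cam 1 is locked (slot near −2°, within noise). Now the right cam.

```bash
python3 -m pendant '[[0.05,0.5,0,0,0,-1.2,-1],[0.1,1,0,0,0,-2.4,-1],[0.13,1.5,0,0,0,-3.6,-1],[0.13,2,0,0,0,-4.8,-1],[0.13,2.49,0,0,0,-6,-1],[0.13,2.49,0,0,0,-7.2,-1],[0.13,2.49,0.1,0,0,-8.4,-1],[0.13,2.49,0.2,0,0,-9.6,-1],[0.13,2.49,0.35,0,0,-10.8,-1],[0.13,2.49,0.48,0,0,-11.1,-1]]'
python3 - <<'E'
from h import *
o,M=pose(); c,im,d=shot('wrist'); P=cloud(c,d); cams(P,o,M)
plan([.4582,-.1070,.1355],84,o,M)
E
```

```text
clock: 83.25
position: [0.4585, -0.1068, 0.1563]
ee_rot: [0.742, 0.67, -0.001, -0.001]
ft_force: [-0.2, -0.7, -1.1]
grip_width: 0.308
grasp_force: 57.8
t 83.25 pos [ 0.4585 -0.1068  0.1563] yaw x 84.17 tilt [-0.0027  0.0008] F [-0.2 -0.7 -1.1] M [-0.03 -0.03 -0.03] w 0.308 g 57.8 j7 0.08
blade tool xy [0.0002 0.0002] 20 zmax 0.0934
head [0.4623 0.016  0.0455] slot ang 0.0 len 0.0134 -> TCP xy [0.4621 0.0158] shift tool [ 2.446 -0.177]
head [ 0.4585 -0.1052  0.0456] slot ang 83.7 len 0.0162 -> TCP xy [ 0.4583 -0.1054] shift tool [ 0.027 -0.007]
rows shift [-0.005 -0.004  0.415] turn [-0.02  -0.004  0.021]
```

```bash
python3 -m pendant '[[0,0,0.1,0,0,0,-1],[0,0,0.2,0,0,0,-1],[0,0,0.3,0,0,0,-1],[0,0,0.38,0,0,0,-1],[0,0,0.42,0,0,0,-1],[0,0,0.42,0,0,0,-1],[0,0,0.42,0,0,1,-1],[0,0,0.42,0,0,2,-1],[0,0,0.42,0,0,3,-1],[0,0,0.42,0,0,4,-1]]'
python3 -m pendant '[[0,0,0,0,0,1,-1],[0,0,0,0,0,2,-1],[0,0,0,0,0,3,-1],[0,0,0,0,0,4,-1],[0,0,0,0,0,5,-1],[0,0,0,0,0,6,-1],[0,0,0,0,0,7,-1],[0,0,0,0,0,7.7,-1],[0,0,0,0,0,8.3,-1],[0,0,0,0,0,8.3,-1]]'
python3 -m pendant '[[0,0,0,0,0,-0.5,-1],[0,0,0,0,0,-1.2,-1],[0,0,0,0,0,-1.2,-1],[0,0,-0.2,0,0,-1.2,-1],[0,0,-0.5,0,0,-1.2,-1],[0,0,-0.9,0,0,-1.2,-1],[0,0,-1.6,0,0,-1.2,-1],[0,0,-2.2,0,0,-1.2,-1],[0,0,-2.2,0,0,-1.2,-1],[0,0,-2.2,0,0,-1.2,-1]]'
python3 - <<'E'
from h import *
o,M=pose(); c,im,d=shot('wrist'); P=cloud(c,d); cams(P,o,M)
plates(P,im,.0285,.034,(.45,-.2),(.62,.2)); save(im,'w13.png')
plan([.4128,.3162,.246],88,o,M)
E
```

```text
clock: 84.55
position: [0.459, -0.1069, 0.1359]
ee_rot: [0.9, 0.436, -0.0, -0.001]
ft_force: [1.3, -1.0, -3.0]
grip_width: 0.309
grasp_force: 57.4
clock: 85.8
position: [0.4595, -0.108, 0.1361]
ee_rot: [0.992, -0.126, 0.0, 0.001]
ft_force: [3.8, -4.2, -2.6]
grip_width: 0.311
grasp_force: 57.3
clock: 87.05
position: [0.4586, -0.1066, 0.2456]
ee_rot: [0.999, -0.042, -0.001, -0.001]
ft_force: [-0.4, -0.1, -1.6]
grip_width: 0.307
grasp_force: 58.0
t 87.05 pos [ 0.4586 -0.1066  0.2456] yaw x -4.83 tilt [-0.0024  0.0014] F [-0.4 -0.1 -1.6] M [ 0.    0.01 -0.02] w 0.307 g 58.0 j7 -1.55
blade tool xy [-0.0007 -0.0006] 22 zmax 0.0942
head [ 0.4586 -0.1075  0.0455] slot ang 179.1 len 0.0153 -> TCP xy [ 0.4593 -0.1082] shift tool [0.016 0.03 ]
head [0.463  0.0169 0.0455] slot ang 179.3 len 0.0151 -> TCP xy [0.4636 0.0162] shift tool [-0.107 -2.457]
head [0.4672 0.1414 0.0455] slot ang 178.9 len 0.0155 -> TCP xy [0.4678 0.1407] shift tool [-0.232 -4.945]
plate px [139. 111.] xy 0.5393 0.0155 z 0.0317 size 0.0908 0.0565 long-axis ang -2.10
plate px [272. 104.] xy 0.5296 -0.1088 z 0.0317 size 0.0796 0.0561 long-axis ang -1.97
plate px [ 20. 120.] xy 0.5430 0.1333 z 0.0316 size 0.0926 0.0458 long-axis ang -3.39
rows shift [-1.624e+00 -8.349e+00  7.000e-03] turn [-2.1000e-02  7.0000e-03 -1.1603e+01]
```

View pics/w13.png

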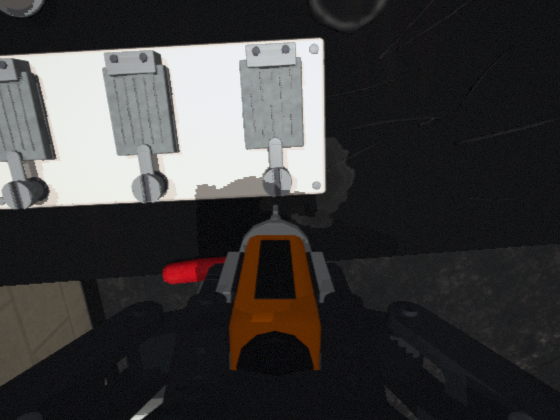

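All three tongues lie over their plates at (275,150), (147,160) and (15,165), with the slots alike. I take the driver back to its stand.

```bash
python3 -m pendant '[[-0.1,-0.9,0,0,0,-1.2,-1],[-0.3,-1.8,0,0,0,-2.4,-1],[-0.5,-2.8,0,0,0,-3.6,-1],[-0.7,-3.8,0,0,0,-4.8,-1],[-0.9,-4.8,0,0,0,-6,-1],[-1.1,-5.8,0,0,0,-7.2,-1],[-1.3,-6.7,0,0,0,-8.4,-1],[-1.5,-7.6,0,0,0,-9.6,-1],[-1.62,-8.35,0,0,0,-10.8,-1],[-1.62,-8.35,0,0,0,-11.6,-1]]'
python3 - <<'E'
from h import *
o,M=pose(); c,im,d=shot('wrist'); P=cloud(c,d)
m=(P[...,2]>.070)&(P[...,2]<.079)&(abs(P[...,0]-.41)<.05)&(abs(P[...,1]-.31)<.05); q=P[m]
r=cv2.minEnclosingCircle(q[:,:2].astype(np.float32)); print(len(q),r); cams(P,o,M)
plan([.4128,.3162,.1125],88,o,M)
E
```

```text
clock: 88.35
position: [0.4114, 0.3188, 0.2445]
ee_rot: [0.716, 0.698, -0.002, -0.001]
ft_force: [0.1, -0.1, -0.7]
grip_width: 0.305
grasp_force: 57.9
t 88.35 pos [0.4114 0.3188 0.2445] yaw x 88.50 tilt [-0.0043 -0.0011] F [ 0.1 -0.1 -0.7] M [-0.02 -0.05  0.01] w 0.305 g 57.9 j7 -0.74
2629 ((0.4127212464809418, 0.3167363703250885), 0.029938580468297005)
blade tool xy [0.0001 0.0002] 22 zmax 0.0945
rows shift [-0.048  0.04   2.641] turn [-0.03   0.009  0.063]
```

```bash
python3 -m pendant '[[0,0,0,0,0,0,-1],[0,0,0,0,0,0,-1],[0,0,0,0,0,0,-1],[0,0,0.4,0,0,0,-1],[0,0,0.8,0,0,0,-1],[0,0,1.2,0,0,0,-1],[0,0,1.6,0,0,0,-1],[0,0,2,0,0,0,-1],[0,0,2.4,0,0,0,-1],[0,0,2.64,0,0,0,-1]]'
python3 - <<'E'
from h import *
o,M=pose()
E
```

```text
clock: 89.65
position: [0.4126, 0.3158, 0.1134]
ee_rot: [0.72, 0.694, -0.001, -0.001]
ft_force: [-0.5, -0.3, -1.0]
grip_width: 0.309
grasp_force: 57.9
t 89.65 pos [0.4126 0.3158 0.1134] yaw x 87.94 tilt [-0.0029  0.0003] F [-0.5 -0.3 -1. ] M [ 0.01 -0.01 -0.01] w 0.309 g 57.9 j7 -0.69
```

```bash
python3 -m pendant '[[0,0,0.025,0,0,0,-1],[0,0,0.025,0,0,0,-1],[0,0,0.025,0,0,0,1],[0,0,0.025,0,0,0,1],[0,0,0.025,0,0,0,1],[0,0,0.025,0,0,0,1],[0,0,-0.5,0,0,0,1],[0,0,-1.2,0,0,0,1],[0,0,-2,0,0,0,1],[0,0,-3.2,0,0,0,1]]'
python3 -m pendant '[[-1,1,-0.5,0,0,0,1],[-2,1,-0.5,0,0,0,1],[-3,1,-0.5,0,0,0,1],[-4,1,-0.5,0,0,0,1],[-4,1,-0.5,0,0,0,1],[-4,1,-0.5,0,0,0,1],[-4,1,-0.5,0,0,0,1],[-4,1,-0.5,0,0,0,1],[-4,1,-0.5,0,0,0,1],[-4,1,-0.5,0,0,0,1]]'
python3 - <<'E'
from h import *
o,M=pose(); c,im,d=shot('wrist'); P=cloud(c,d); save(im,'w14.png')
plates(P,im,.0285,.034,(.45,-.2),(.62,.2)); cams(P,o,M)
m=(P[...,2]>.148)&(P[...,2]<.165)&(abs(P[...,0]-.41)<.04)&(abs(P[...,1]-.31)<.04); q=P[m]
print(len(q), cv2.minAreaRect(q[:,:2].astype(np.float32)) if len(q) else '', q[:,2].mean() if len(q) else '')
c,im,d=shot('scene'); Q=cloud(c,d); save(im,'s2.png',(100,110,440,365),2.35)
q=Q[np.all((Q>[.36,.26,.085])&(Q<[.47,.37,.2]),-1)]; print('driver scene',len(q),q.min(0).round(3),q.max(0).round(3))
E
```

```text
clock: 90.9
position: [0.4125, 0.3154, 0.2745]
ee_rot: [0.719, 0.695, -0.002, -0.001]
ft_force: [-0.1, 1.1, 0.0]
grip_width: 1.002
grasp_force: 0.0
clock: 92.15
position: [0.4562, 0.1145, 0.2988]
ee_rot: [0.719, 0.695, -0.001, -0.001]
ft_force: [-0.5, 0.1, -0.6]
grip_width: 1.0
grasp_force: 0.0
t 92.15 pos [0.4562 0.1145 0.2988] yaw x 88.00 tilt [-0.0024  0.0007] F [-0.5  0.1 -0.6] M [ 0.04 -0.06 -0.03] w 1.0 g 0.0 j7 -0.40
plate px [347. 145.] xy 0.5376 0.1402 z 0.0317 size 0.0800 0.0552 long-axis ang -2.10
plate px [341. 249.] xy 0.5385 0.0155 z 0.0317 size 0.0903 0.0568 long-axis ang -2.05
plate px [337. 337.] xy 0.5344 -0.1090 z 0.0317 size 0.0909 0.0578 long-axis ang -2.19
head [0.4665 0.1421 0.0456] slot ang 178.4
head [0.462  0.0178 0.0456] slot ang 178.0
head [ 0.458  -0.1068  0.0455] slot ang 178.5
0  
driver scene 261 [0.395 0.296 0.085] [0.425 0.329 0.162]
```

View pics/s2.png

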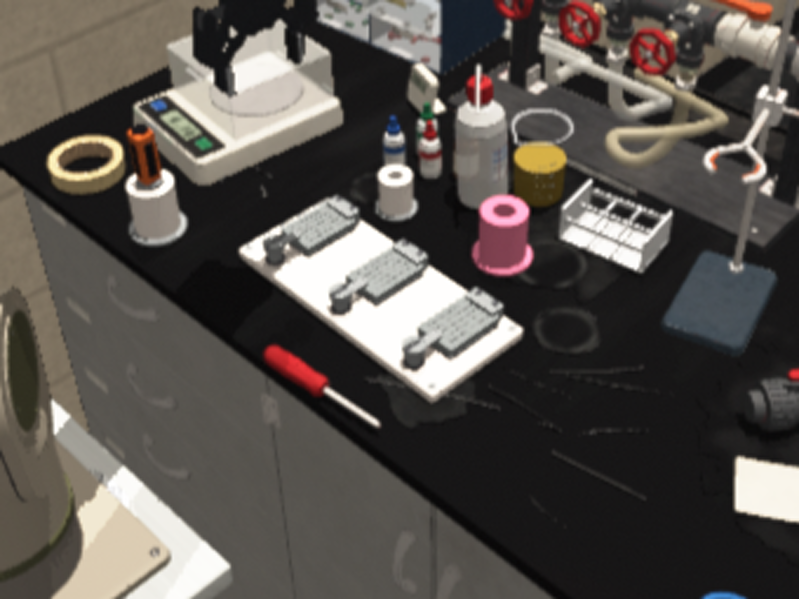

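The picture shows all three plates mounted and locked at (310,228), (378,272) and (450,325), and the driver back in its stand at (150,190). The bystanders look undisturbed. I hand in.

```bash
python3 -c "
from workcell import manip
print(manip.hand_in())"
```

```text
the job is handed in; nothing more can be done
None
```

All three plates are on their own blocks, pushed to the stop and locked with the screwdriver, which is back in its stand; plate_0 was knocked off block_0 partway and I remounted it, and the job is handed in (no verdict returned).

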